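# Put the glue cooker back together on its hotplate

### The arm

A 6-joint arm with a two-finger parallel gripper is mounted at the origin on the work surface. World frame = base frame: x ahead of the robot, y to its left, z up, the work surface at z = 0. Lengths are in mm, angles in rad, forces in N, time in s.
With the tool pointing down it reaches from about 400 to 825 mm from the base axis. Payload 7 kg.
Tool frame: the origin (TCP) lies at the very end of the fingers, on their centre line; the grasp point (between the pads) lies 19 mm behind it (tcp_to_grasp is the z of the grasp point in the tool frame, in mm); z points along the fingers, y is the line along which they close (so a half turn about z gives the same grasp; the last joint's range is limited). The gripper opens to 88 mm and grips with 3 to 60 N. Pads are 19 mm wide; open, the fingers measure 130 mm over their backs; the gripper's body (78 mm by 193 mm) begins 47 mm behind the grasp point.
Start: joints at [-0.831, 0.359, 0.012, 0, -1.224, -0.288], TCP at [294.667, -607.262, 193.261] pointing down, gripper open.
Joint ranges: [-3.07, 3.07], [-1.43, 2.12], [-1.02, 1.25], [-3.03, 1.67], [-3.05, -0], [-3.03, 3.03]. Speed limits (rad/s): [2.39, 2.39, 3.01, 3.14, 3.14, 3.14].

### API

Orientations are given as a unit quaternion [x, y, z, w].
In Python, from rig import read_state, grab_frame, close_job, tcp_to_grasp gives the robot as it stands.
- The arm moves only by the tool step_arm, never from a script. Its argument "series" is a list of rows, each a list of 7 numbers: the shift along the tool's x, y, z in mm, then the turn, a rotation vector about the tool's x, y, z in rad, then the finger opening in mm, from 0 to 87.6. A call has 1 to 12 rows; each row shifts and turns the commanded pose from where the row before left it, along the tool's axes as they then stand; what a row does not reach is not made up. A row lasts 1/10 s, in which the tool goes at most 50 mm and 8.59 degrees, less where a joint would pass 70% of its speed; a pose out of reach is approached as far as the arm can. A call is refused whole if a number of a shift passes 50 or a number of a turn 0.15, either way. A call with a gripper value outside its range is refused whole. The fingers move at their own pace and stop on an object; "grip_force" is the grip in N (left out, the last holds). Time passes only in rows, so rows that do not move let the fingers close. It gives the time, the measured TCP pose, the force, the opening and the grip force at its end, in the units of the state.
- read_state(): the state, without advancing time (a new reading comes with each control period).
- grab_frame(name): name is "side" or "top" or "wrist"; returns a dict with "image" (480x640x3 uint8, blue, green, red), "fx", "fy", "cx", "cy" (pixels), "rvec" (rotation vector, rad) and "tvec" (3), from world to camera coordinates, as OpenCV has them. Camera axes: x right, y down, z forward; pixel columns grow to the right and rows downward; lengths in mm; the calibration is good to about 2 mm. A picture is of the moment at which its call begins. There is no depth.
- close_job(): hands the job in; it is judged then, once.
The state is a dict: "time": time; "joint_pos": joint angles; "dq": joint speeds; "joint_efforts": joint torques, N m; "ee_pos": TCP position; "tool_rot": TCP orientation; "wrist_force": force on the tool from outside, world axes, zero at the start; "ft_torque": the same for the moment, N m; "finger_gap": finger opening in mm; "grasp_force": force on a finger pad.
Only numpy, scipy, OpenCV 4.12 (cv2) and the standard library are available. Lean on these libraries where they do the work, as an engineer would, in place of code of your own. Each camera call takes 0.05 s, during which the arm holds its last target. There are 200 camera calls.

### The job

The restorer's glue cooker has been washed and its four parts lie about the bench: put it together on the hotplate, one part at a time from the bottom up. First stand the blue water pan upright in the middle of the round plate, then seat the brass reducing ring on the pan's rim with its neck upwards, then lower the copper glue pot through the ring until its shoulder rests on the neck, and last put on the lid. Lower each part into place and let it go there rather than dropping it, and leave the mallet, the chisel and the wax tin where they lie.

Things in the scene. Friction and masses are not known exactly. Their poses are not given: they have to be found in the camera images.
- hotplate: Electric hotplate, does not move: white enamelled housing 160 (x) x 180 (y) mm and 50 mm high, with a dark round cast-iron plate of 144 mm diameter on top, whose upper face is 58 mm above the bench. A black dial on its front (-x) face. Origin: centre of the underside, on the bench; z up.
- plate_top (a point): Centre of the upper face of the hotplate's round plate, 58 mm above the bench; the pan stands here.
- water_pan: Blue open pan with a dark rim, upright: 104 mm outside diameter, 75 mm high, straight wall 4 mm thick, floor 5 mm. Dark wire ears on its +x and -x sides, 51 to 62 mm up, reach 76 mm from the axis; its +y and -y sides are clear to pinch the wall from above, one finger inside, one outside. 0.3 kg. Origin: centre of underside; z up. May stand on the plate turned any way.
- reducing_ring: Brass ring lying as used. Skirt 86 mm diameter from 0 to 10 mm (goes inside the pan), flat flange 114 mm diameter from 10 to 14 mm (rests on the pan's rim), raised neck 62 mm outside diameter from 14 to 30 mm, to grip across; hole 54 mm. 0.16 kg. Origin: centre of the skirt's lower edge; z up. Seated, its origin is 65 mm above the pan's origin.
- glue_pot: Open copper pot, upright, 94 mm high. Tapered lower part: 40 mm diameter at the base, 50 mm at 58 mm height; there a shoulder steps out to the upper part, 62 mm outside, 56 mm inside, up to 94 mm, to grip across. 0.18 kg. Origin: centre of underside; z up. Seated, its shoulder rests on the ring's neck and its origin is 28 mm below the ring's origin.
- pot_lid: Copper lid with a dark wooden knob, lying knob up: plug 45 mm diameter from 0 to 6 mm (goes inside the pot's mouth), disc 72 mm diameter from 6 to 10 mm, knob 26 mm diameter, widest from 20 to 32 mm, top at 37 mm. 0.1 kg. Origin: centre of the plug's underside; z up. Seated, its origin is 88 mm above the pot's origin.
- mallet: Bystander: turned mallet lying on its side, 245 mm long along its x, cork-brown head of 70 mm diameter at its +x end. Origin on the bench under the handle, 50 mm from its free end.
- chisel: Bystander: bench chisel, 265 mm long along its x, light wooden handle to -x, steel blade to +x, 29 mm high. Origin on the bench near the ferrule.
- wax_tin: Bystander: round flat tin with a yellow lid, 86 mm diameter, 34 mm high. Origin: centre of the underside.
Mind the look-alikes: they are no part of the job. Several things look just like the reducing_ring: the one meant starts farthest from the robot's base.

How it is judged (in metres and radians):
On the way, in this order (a step that is already met when the one before it is completed fails the run):
1. the water pan stands in the middle of the hotplate's plate, let go (horizontal distance between water_pan and plate_top below 0.015 m and z of water_pan in the frame of plate_top between -0.004 and 0.004 m and angle between water_pan's own z axis and vertical below 0.06 rad and contact force between the fingers and water_pan below 0.1 N and linear speed of water_pan below 0.02 m/s), for 0.2 s.
2. the reducing ring sits on the pan's rim, let go (horizontal distance between water_pan and plate_top below 0.015 m and z of water_pan in the frame of plate_top between -0.004 and 0.004 m and angle between each of water_pan, reducing_ring's own z axis and vertical below 0.06 rad and horizontal distance between reducing_ring and water_pan below 0.009 m and z of reducing_ring in the frame of water_pan between 0.061 and 0.069 m and contact force between the fingers and reducing_ring below 0.1 N and linear speed of reducing_ring below 0.02 m/s), for 0.2 s.
3. the glue pot hangs in the ring, shoulder on the neck, let go (horizontal distance between water_pan and plate_top below 0.015 m and z of water_pan in the frame of plate_top between -0.004 and 0.004 m and angle between each of water_pan, reducing_ring, glue_pot's own z axis and vertical below 0.06 rad and horizontal distance between reducing_ring and water_pan below 0.009 m and z of reducing_ring in the frame of water_pan between 0.061 and 0.069 m and horizontal distance between glue_pot and reducing_ring below 0.008 m and z of glue_pot in the frame of reducing_ring between -0.032 and -0.024 m and contact force between the fingers and glue_pot below 0.1 N and linear speed of glue_pot below 0.02 m/s), for 0.2 s.
4. the lid is on the glue pot, let go (horizontal distance between water_pan and plate_top below 0.015 m and z of water_pan in the frame of plate_top between -0.004 and 0.004 m and angle between each of water_pan, reducing_ring, glue_pot, pot_lid's own z axis and vertical below 0.06 rad and horizontal distance between reducing_ring and water_pan below 0.009 m and z of reducing_ring in the frame of water_pan between 0.061 and 0.069 m and horizontal distance between glue_pot and reducing_ring below 0.008 m and z of glue_pot in the frame of reducing_ring between -0.032 and -0.024 m and horizontal distance between pot_lid and glue_pot below 0.01 m and z of pot_lid in the frame of glue_pot between 0.084 and 0.092 m and contact force between the fingers and pot_lid below 0.1 N and linear speed of pot_lid below 0.02 m/s), for 0.2 s.
At the end, for the whole second after the job is handed in: All four parts are upright (within 0.06 rad), at rest and let go: the pan on the plate within 15 mm of its centre, the ring on the pan's rim within 9 mm of its axis, the pot in the ring within 8 mm, the lid on the pot within 10 mm, each at its seated height within 4 mm (all of step 4 and contact force between the fingers and water_pan below 0.1 N and linear speed of each of water_pan, reducing_ring, glue_pot below 0.02 m/s and angular speed of each of water_pan, reducing_ring, glue_pot, pot_lid below 0.2 rad/s and contact force between the fingers and reducing_ring below 0.1 N and contact force between the fingers and glue_pot below 0.1 N); the robot touches nothing.
It fails at once if a part of the cooker is dropped (falls freely by more than about 25 mm) ((contact force between the fingers and water_pan below 0.02 N and linear speed of water_pan above 0.7 m/s) or (contact force between the fingers and reducing_ring below 0.02 N and linear speed of reducing_ring above 0.7 m/s) or (contact force between the fingers and glue_pot below 0.02 N and linear speed of glue_pot above 0.7 m/s) or (contact force between the fingers and pot_lid below 0.02 N and linear speed of pot_lid above 0.7 m/s)).
It fails at once if the mallet is shifted by more than 25 mm (distance of mallet from where it was at the start of the episode above 0.025 m).
It fails at once if the chisel is shifted by more than 25 mm (distance of chisel from where it was at the start of the episode above 0.025 m).
It fails at once if the wax tin is shifted by more than 25 mm (distance of wax_tin from where it was at the start of the episode above 0.025 m).
It also fails if it takes over 128 s, if anything falls off the work surface, if the arm or the gripper's body presses on something with over 40 N, if the wrist force passes 120 N, or if a joint passes its speed limit or range.

## Working session

There is one attempt and no reset: what is moved stays moved. The work goes in short steps, Python scripts to look and compute and a tool call to move; the robot and the scene stay as the last step left them, time stands still between calls to the robot, and variables do not carry over. Pictures are saved under pics/ and viewed, at most 14 in all, crops included, and the job is handed in when it is done.

Besides the shell and the picture viewer there is one more tool, called after "Call:" by a JSON object that holds its "op" and its "data". step_arm: Moves the arm, as the interface text tells. Its arguments: {"type":"object","properties":{"series":{"type":"array","items":{"type":"array","items":{"type":"number"}}},"grip_force":{"type":"number"}},"required":["series"]}

```bash
mkdir -p pics; ls; cat > h.py <<'E'
import numpy as np, cv2
from rig import read_state, grab_frame, close_job, tcp_to_grasp
def ray(f,u,v):
    R,_=cv2.Rodrigues(np.array(f["rvec"],float)); t=np.array(f["tvec"],float).ravel()
    d=R.T@np.array([(u-f["cx"])/f["fx"],(v-f["cy"])/f["fy"],1.]); return -R.T@t,d
def onz(f,u,v,z):
    c,d=ray(f,u,v); return c+d*(z-c[2])/d[2]
def proj(f,p):
    K=np.array([[f["fx"],0,f["cx"]],[0,f["fy"],f["cy"]],[0,0,1.]])
    q,_=cv2.projectPoints(np.array([p],float),np.array(f["rvec"],float),np.array(f["tvec"],float),K,None); return q.ravel()
E
python3 - <<'E'
from h import *
for n in("top","side"):
    f=grab_frame(n); cv2.imwrite(f"pics/{n}0.png",f["image"]); print(n,ray(f,320,240),f["fx"],onz(f,320,240,0))
s=read_state(); print(s, tcp_to_grasp)
E
```

```text
pics
top (array([ 119.41723974,   63.92470387, 1742.57038829]), array([ 0.20730736, -0.00994253, -0.97825637])) 580.9579376384963 [488.69433388  46.21404374   0.        ]
side (array([ -287.24230066, -1095.84975445,  1056.09526684]), array([ 0.44920547,  0.69655789, -0.55958682])) 618.2522388111896 [560.5327928  218.74784973   0.        ]
{'time': 0.1, 'joint_pos': array([-8.30904145e-01,  3.59322848e-01,  1.11421846e-02, -3.31625729e-04,
       -1.22409776e+00, -2.88107232e-01]), 'dq': array([-0.00215763, -0.00044399,  0.00303834,  0.00199684,  0.00039755,
       -0.00061047]), 'joint_efforts': array([-4.90133272e-03, -5.84163022e+01,  2.93750149e+01,  7.01568961e+00,
        1.01316691e-02, -5.97570829e-05]), 'ee_pos': array([ 294.45116668, -606.83921618,  192.40373832]), 'tool_rot': array([-2.23921164e-01,  9.74606966e-01,  7.21945805e-04, -2.28586466e-04]), 'wrist_force': array([-0.40619354,  0.30183301, -0.50927874]), 'ft_torque': array([ 0.01152273, -0.00916659,  0.05232675]), 'grasp_force': 0.0, 'finger_gap': 87.95894351555316} -18.8
```

View pics/top0.png

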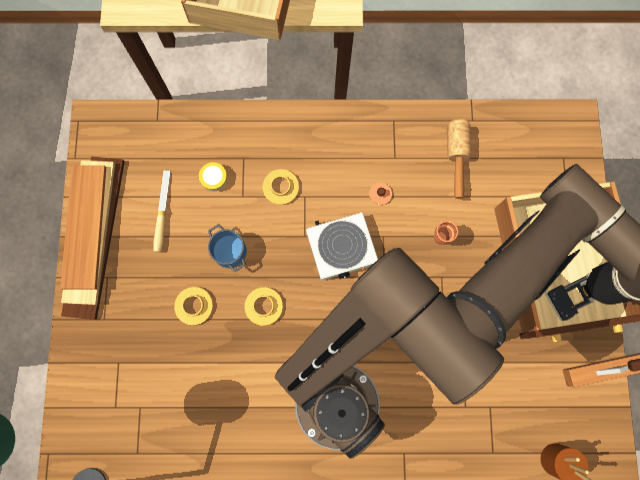

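View pics/side0.png

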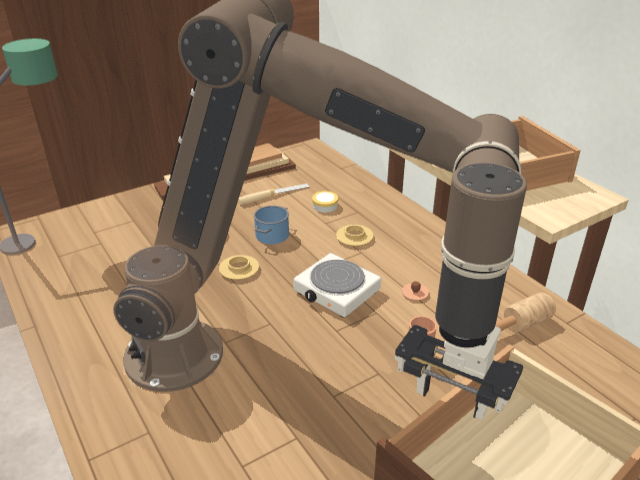

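The top view has up = +x and left = +y. What could be taken for the reducing ring: brass rings at (281,187), (264,306) and (194,306). The base is at (340,413), so (281,187) is farthest and is the one I choose. The other parts are the pan (227,247), pot (446,233), lid (381,192), plate (343,245) and wax tin (212,176). Next I measure these and check the chosen ring in a crop.

```bash
cat > m.py <<'E'
from h import *
f=grab_frame("top"); im=f["image"]; hsv=cv2.cvtColor(im,cv2.COLOR_BGR2HSV)
H,S,V=[hsv[...,i].astype(int) for i in range(3)]
def blob(mask,u,v,r=32):
    m=np.zeros(mask.shape,np.uint8); cv2.circle(m,(u,v),r,255,-1); m&=(mask*255).astype(np.uint8)
    cs,_=cv2.findContours(m,cv2.RETR_EXTERNAL,cv2.CHAIN_APPROX_NONE); c=max(cs,key=cv2.contourArea)
    return c
def fit(c,z):
    c=cv2.convexHull(c).reshape(-1,2); P=np.array([onz(f,u,v,z)[:2] for u,v in c])
    (x,y),r=cv2.minEnclosingCircle(P.astype(np.float32)); e=cv2.fitEllipse(P.astype(np.float32)); return np.round([x,y,2*r,*e[0],*e[1]],1)
yel=(H>18)&(H<32)&(S>150)
for u,v in((281,187),(264,306),(194,306)):
    w=fit(blob(yel,u,v,24),13); print("ring",w,np.hypot(w[0],w[1]))
print("plate",fit(blob((V<130)&(S<70),343,245,27),58))
print("pan",fit(blob((H>95)&(H<125)&(S>60),227,247,26),70))
cop=((H<11)|(H>172))&(S>70)
print("pot",fit(blob(cop,446,233,18),92)); print("lid",fit(blob(cop,381,192,16),10))
print("tin",fit(blob((H>18)&(H<35)&(S>90)|((V>225)),212,176,20),34))
crop=np.hstack([cv2.resize(im[v-35:v+35,u-35:u+35],(260,260),interpolation=cv2.INTER_CUBIC) for u,v in((281,187),(227,247),(446,233))])
crop2=np.hstack([cv2.resize(im[v-35:v+35,u-35:u+35],(260,260),interpolation=cv2.INTER_CUBIC) for u,v in((381,192),(343,245),(264,306))])
cv2.imwrite("pics/crop0.png",np.vstack([crop,crop2]))
E
python3 m.py
```

```text
ring [659.  163.9  74.6 657.8 163.1  66.   74.5] 679.0759972197516
ring [285.9 206.2  70.  286.9 208.1  63.8  71.6] 352.5014184368624
ring [288.6 418.1  74.2 288.4 418.   65.6  74.9] 508.03304026411513
plate [463.8 -19.1 142.2 463.9 -18.9 139.7 141.7]
pan [455.5 323.8  95.6 455.1 324.2  93.8  95. ]
pot [ 490.1 -315.7   72.3  490.4 -316.7   57.7   72.9]
lid [ 638.9 -149.5   41.6  638.3 -148.5   31.1   43. ]
tin [680.5 387.3 106.  680.5 384.7  89.5 106.3]
```

View pics/crop0.png

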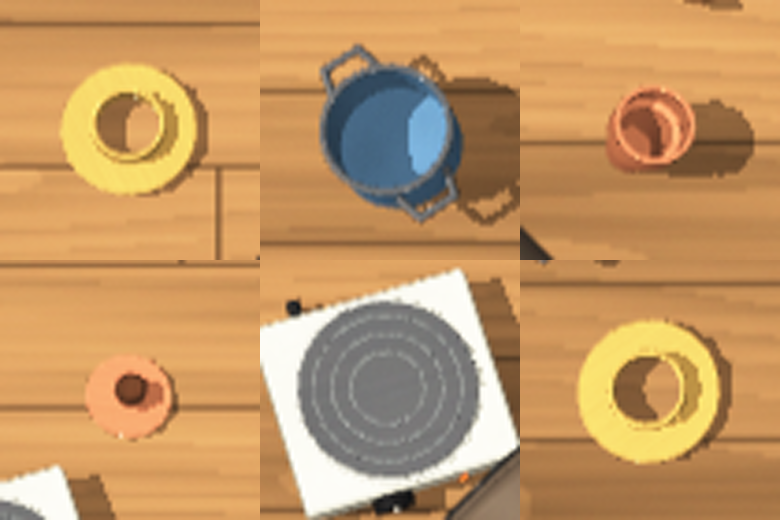

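The crops show the chosen ring lying neck up at about (281.0,186.7), the pan with its ears running along about 31° in the world frame, and the pot, lid and plate all upright. I start moving, and will refine the positions with the wrist camera.

Call:
{"op": "step_arm", "data": {"series": [[-38, 24, -5, 0, 0, 0, 87], [-38, 24, -5, 0, 0, 0, 87], [-38, 24, -5, 0, 0, 0, 87], [-38, 24, -5, 0, 0, 0, 87], [-38, 24, -5, 0, 0, 0, 87], [-38, 24, -5, 0, 0, 0, 87], [-38, 24, -5, 0, 0, 0, 87], [-38, 24, -5, 0, 0, 0, 87], [-38, 24, -5, 0, 0, 0, 87], [-38, 24, -5, 0, 0, 0, 87], [-38, 24, -5, 0, 0, 0, 87], [-38, 24, -5, 0, 0, 0, 87]]}}

```text
time: 1.35
ee_pos: [579.7, -147.3, 253.4]
tool_rot: [-0.224, 0.975, 0.0, -0.0]
wrist_force: [0.6, -1.0, -0.7]
finger_gap: 87.1
grasp_force: 0.0
```

```bash
cat >> h.py <<'E'
from scipy.spatial.transform import Rotation as Ro
def go(x,y,z,yaw=None):
    s=read_state(); R=Ro.from_quat(s["tool_rot"]).as_matrix(); d=np.array([x,y,z])-s["ee_pos"]
    dt=R.T@d; Y=np.degrees(np.arctan2(R[1,1],R[0,1])); rot=None
    if yaw is not None: rot=round(float(-np.radians((yaw-Y+90)%180-90)),3)
    print("t",round(s["time"],2),"pos",np.round(s["ee_pos"],1),"yawY",round(float(Y),2),"tiltz",np.round(R[:,2],3),"tool delta",np.round(dt,1),"rotz",rot,"len",round(float(np.linalg.norm(dt)),1),"q",np.round(s["joint_pos"],2),"F",np.round(s["wrist_force"],1),"gap",round(s["finger_gap"],1),"gf",s["grasp_force"])
E
python3 - <<'E'
from h import *
f=grab_frame("top")
for n,u,v,z in(("ring",281,186.7,14),("pan",226.2,247,75),("pot",447.1,231.9,94),("lid",380.6,193.7,10)): print(n,np.round(onz(f,u,v,z),1))
go(480,280,230,121)
E
```

```text
ring [654.7 167.   14. ]
pan [451.9 321.4  75. ]
pot [ 492.9 -322.9   94. ]
lid [ 633.4 -142.    10. ]
t 1.4 pos [ 583.2 -143.1  253.7] yawY 116.03 tiltz [ 0.002  0.001 -1.   ] tool delta [-92.9 425.5  23.8] rotz -0.087 len 436.1 q [ 0.08  0.2  -0.07 -0.   -1.3  -1.2 ] F [4.2 0.9 1.7] gap 87.3 gf 0.0
```

Call:
{"op": "step_arm", "data": {"series": [[-9, 43, -6, 0, 0, 0, 87], [-9, 43, -6, 0, 0, 0, 87], [-9, 43, -6, 0, 0, 0, 87], [-9, 43, -6, 0, 0, 0, 87], [-9, 43, -6, 0, 0, 0, 87], [-9, 43, -6, 0, 0, 0, 87], [-9, 43, -6, 0, 0, 0, 87], [-9, 43, -6, 0, 0, 0, 87], [-9, 43, -6, 0, 0, 0, 87], [-12, 38, -6, 0, 0, -0.09, 87], [0, 0, 0, 0, 0, 0, 87], [0, 0, 0, 0, 0, 0, 87]]}}

```text
time: 2.6
ee_pos: [476.8, 274.7, 312.8]
tool_rot: [-0.268, 0.963, -0.0, -0.0]
wrist_force: [0.1, -0.6, 0.4]
finger_gap: 87.2
grasp_force: 0.0
```

```bash
python3 - <<'E'
from h import *
f=grab_frame("wrist"); cv2.imwrite("pics/w1.png",f["image"]); print(np.round(ray(f,320,240),3),f["fx"]); print(proj(f,[452,321,75]))
go(480,280,230,121)
f=grab_frame("top");cv2.imwrite("pics/top1.png",f["image"])
E
```

```text
[[ 4.13313e+02  2.37115e+02  5.05607e+02]
 [ 2.31000e-01  1.54000e-01 -9.61000e-01]] 341.9433544424997
[356.47025559 203.6946771 ]
t 2.65 pos [477.  273.8 312.9] yawY 121.06 tiltz [-0.001 -0.001 -1.   ] tool delta [-5.8  3.8 82.9] rotz 0.001 len 83.1 q [ 0.88  0.1  -0.06 -0.   -1.41 -1.91] F [0.4 0.2 0.3] gap 87.4 gf 0.0
```

View pics/w1.png

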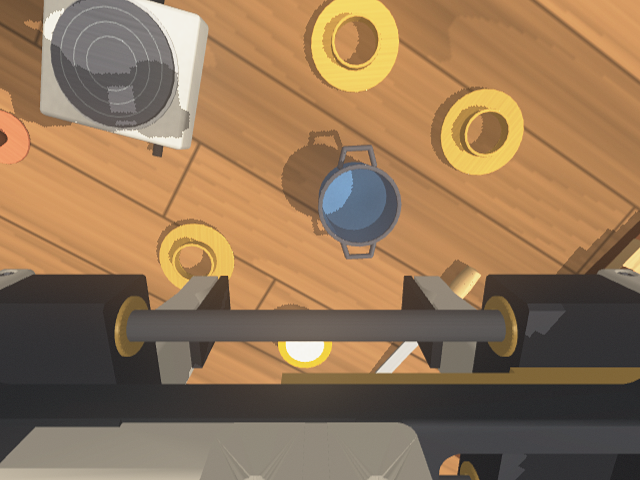

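Wrist view: the pan rim is a circle centred near (360,204). Its ears at (358,157) and (360,250) line up with tool x, so the yaw is right. I refine the pan centre with a mask.

```bash
cat >> h.py <<'E'
def circ(f,mask,u,v,r,z,show=True):
    """world circle from the outer hull of a mask inside radius r of (u,v), cast on height z"""
    m=np.zeros(mask.shape,np.uint8); cv2.circle(m,(int(u),int(v)),int(r),255,-1); m&=(mask*255).astype(np.uint8)
    m=cv2.morphologyEx(m,cv2.MORPH_OPEN,cv2.getStructuringElement(cv2.MORPH_ELLIPSE,(5,5)))
    cs,_=cv2.findContours(m,cv2.RETR_EXTERNAL,cv2.CHAIN_APPROX_NONE); c=cv2.convexHull(max(cs,key=cv2.contourArea)).reshape(-1,2)
    P=np.array([onz(f,a,b,z)[:2] for a,b in c],np.float32); e=cv2.fitEllipse(P); (x,y),R=cv2.minEnclosingCircle(P)
    print("ellipse",np.round(e[0],1),np.round(e[1],1),"enc",round(x,1),round(y,1),"dia",round(2*R,1),"px",c.min(0),c.max(0))
def hsv(f): return [cv2.cvtColor(f["image"],cv2.COLOR_BGR2HSV)[...,i].astype(int) for i in range(3)]
E
python3 - <<'E'
from h import *
f=grab_frame("wrist"); H,S,V=hsv(f)
m=(H>90)&(H<135)&(S>20)
circ(f,m,360,204,46,75)
for u,v in((319,204),(401,204),(360,163),(360,245)): print(np.round(onz(f,u,v,75),1))
print([tuple(f["image"][204,x]) for x in (314,316,318,320,322,324,398,400,402,404)])
go(480,280,230,121)
E
```

```text
ellipse [453.1 325.4] [94.2 94.7] enc 453.1 325.4 dia 95.1 px [323 169] [397 242]
[477.4 279.   75. ]
[423.7 368.6  75. ]
[407.7 296.   75. ]
[496.4 353.5  75. ]
[(np.uint8(69), np.uint8(99), np.uint8(134)), (np.uint8(71), np.uint8(101), np.uint8(136)), (np.uint8(70), np.uint8(101), np.uint8(139)), (np.uint8(115), np.uint8(115), np.uint8(122)), (np.uint8(116), np.uint8(117), np.uint8(127)), (np.uint8(194), np.uint8(159), np.uint8(125)), (np.uint8(86), np.uint8(90), np.uint8(98)), (np.uint8(122), np.uint8(123), np.uint8(130)), (np.uint8(108), np.uint8(127), np.uint8(153)), (np.uint8(86), np.uint8(129), np.uint8(178))]
t 2.75 pos [477.3 273.  313.1] yawY 120.98 tiltz [-0. -0. -1.] tool delta [-5.9  4.6 83.1] rotz -0.0 len 83.4 q [ 0.88  0.1  -0.06 -0.   -1.41 -1.91] F [-0.1 -0.4 -0.3] gap 86.9 gf 0.0
```

Call:
{"op": "step_arm", "data": {"series": [[-5, 7, 20, 0, 0, 0, 40], [0, 0, 40, 0, 0, 0, 40], [0, 0, 40, 0, 0, 0, 40], [0, 0, 40, 0, 0, 0, 40], [0, 0, 40, 0, 0, 0, 40], [0, 0, 33, 0, 0, 0, 40], [0, 0, 0, 0, 0, 0, 40], [0, 0, 0, 0, 0, 0, 40]], "grip_force": 50}}

```text
time: 3.55
ee_pos: [478.6, 281.7, 101.0]
tool_rot: [-0.267, 0.964, -0.0, -0.0]
wrist_force: [-0.0, 0.5, 1.5]
finger_gap: 39.8
grasp_force: 0.0
```

```bash
python3 - <<'E'
from h import *
f=grab_frame("wrist"); cv2.imwrite("pics/w2.png",f["image"]); go(478.1,281.9,42,121)
E
```

```text
t 3.6 pos [479.2 282.6 102.1] yawY 121.01 tiltz [ 0.002  0.001 -1.   ] tool delta [ 1.4 -0.  60. ] rotz 0.0 len 60.1 q [ 0.89  0.24 -0.38  0.   -0.95 -1.92] F [0.6 0.  0.8] gap 40.1 gf 0.0
```

View pics/w2.png

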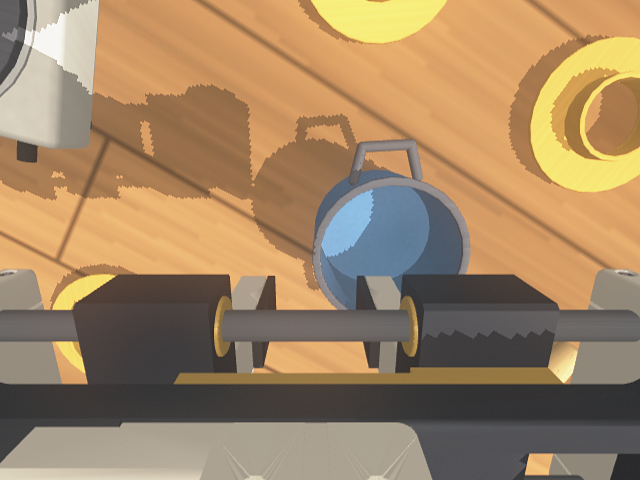

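The pan wall, at pixel column ~315, lies between the open fingers (275 and 358). I descend and pinch it.

Call:
{"op": "step_arm", "data": {"series": [[0, 0, 20, 0, 0, 0, 40], [0, 0, 20, 0, 0, 0, 40], [0, 0, 20, 0, 0, 0, 40], [0, 0, 0, 0, 0, 0, 40], [0, 0, 0, 0, 0, 0, 20], [0, 0, 0, 0, 0, 0, 0], [0, 0, 0, 0, 0, 0, 0], [0, 0, 0, 0, 0, 0, 0], [0, 0, 0, 0, 0, 0, 0], [0, 0, 0, 0, 0, 0, 0], [0, 0, 0, 0, 0, 0, 0]], "grip_force": 50}}

```text
time: 4.7
ee_pos: [479.1, 283.5, 41.6]
tool_rot: [-0.268, 0.963, 0.0, 0.001]
wrist_force: [-1.0, 0.8, 4.6]
finger_gap: 0.3
grasp_force: 2.1
```

```bash
python3 - <<'E'
from h import *
go(478.1,281.9,42,121)
E
```

```text
t 4.7 pos [479.1 283.5  41.6] yawY 121.09 tiltz [ 0.002  0.002 -1.   ] tool delta [ 1.7 -0.9 -0.5] rotz 0.002 len 2.0 q [ 0.89  0.31 -0.45  0.   -0.81 -1.92] F [-1.   0.8  4.6] gap 0.3 gf 2.0781694425024
```

```bash
python3 - <<'E'
from h import *
f=grab_frame("wrist"); g=grab_frame("side"); a=g["image"][150:300,180:400]
cv2.imwrite("pics/w3.png",np.hstack([cv2.resize(f["image"],(400,300)),cv2.resize(a,(400,300))])); go(478.1,281.9,42,121)
E
```

```text
t 4.8 pos [478.5 283.3  41. ] yawY 121.07 tiltz [ 0.001  0.001 -1.   ] tool delta [ 1.1 -0.9 -1. ] rotz 0.001 len 1.7 q [ 0.89  0.31 -0.45  0.   -0.81 -1.92] F [-1.4  0.5  3.9] gap 0.7 gf 2.0822944736755744
```

View pics/w3.png

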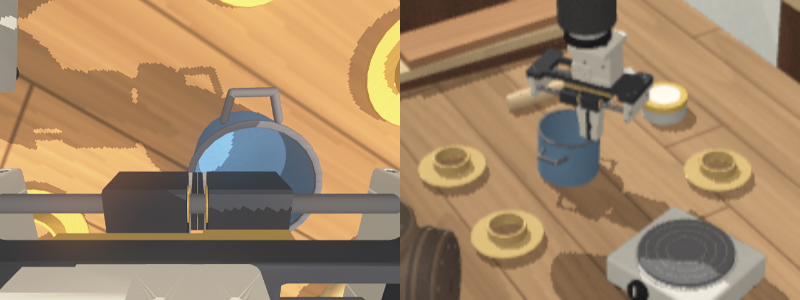

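Call:
{"op": "step_arm", "data": {"series": [[0, 0, -5, 0, 0, 0, 0], [0, 0, -5, 0, 0, 0, 0], [0, 0, -5, 0, 0, 0, 0], [0, 0, 0, 0, 0, 0, 0], [0, 0, 0, 0, 0, 0, 0]], "grip_force": 50}}

```text
time: 5.3
ee_pos: [478.0, 282.4, 55.4]
tool_rot: [-0.268, 0.964, 0.0, 0.0]
wrist_force: [-1.1, 0.1, 0.5]
finger_gap: 0.5
grasp_force: 0.0
```

```bash
python3 - <<'E'
from h import *
f=grab_frame("wrist"); g=grab_frame("side"); a=g["image"][180:270,230:320]
cv2.imwrite("pics/w4.png",np.hstack([cv2.resize(f["image"][180:380,220:480],(390,300)),cv2.resize(a,(300,300))])); go(478.1,281.9,42,121)
E
```

```text
t 5.4 pos [477.9 282.3  55.1] yawY 121.03 tiltz [-0. -0. -1.] tool delta [ 0.  -0.5 13.1] rotz 0.001 len 13.1 q [ 0.89  0.29 -0.43 -0.   -0.84 -1.92] F [ 0.8 -0.4  1. ] gap 0.7 gf 0.0
```

View pics/w4.png

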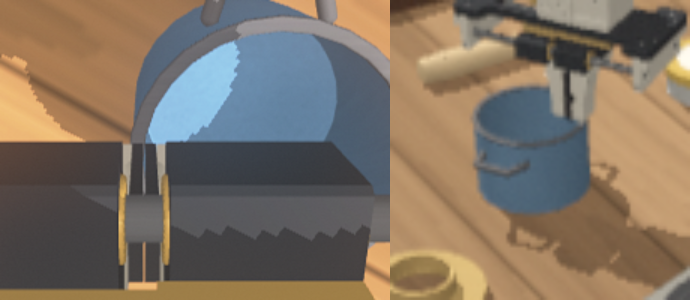

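Call:
{"op": "step_arm", "data": {"series": [[0, 0, 0, 0, 0, 0, 10], [0, 0, 0, 0, 0, 0, 25], [0, 0, 0, 0, 0, 0, 40], [0, 0, 0, 0, 0, 0, 40], [0, 0, -20, 0, 0, 0, 40], [0, 0, -30, 0, 0, 0, 40], [0, 0, 0, 0, 0, 0, 40], [0, 0, 0, 0, 0, 0, 40]]}}

```text
time: 6.2
ee_pos: [478.2, 282.8, 105.9]
tool_rot: [-0.268, 0.964, 0.001, 0.001]
wrist_force: [-0.3, -0.5, -0.4]
finger_gap: 40.3
grasp_force: 0.0
```

```bash
python3 - <<'E'
from h import *
f=grab_frame("wrist"); cv2.imwrite("pics/w5.png",f["image"]); go(478.1,281.9,105,121)
p=read_state()["ee_pos"]; print("tcp px",proj(f,p)); R=Ro.from_quat(read_state()["tool_rot"]).as_matrix()
for o in(-20,20): print(o,proj(f,p+R[:,1]*o))
print("rim pts", [np.round(proj(f,[452.3+52*np.cos(a),324.8+52*np.sin(a),75])) for a in np.radians([-59,-90,-29,1,31,121])])
E
```

```text
t 6.25 pos [477.7 282.3 105.1] yawY 121.03 tiltz [-0.  0. -1.] tool delta [-0.1 -0.6  0.1] rotz 0.0 len 0.6 q [ 0.89  0.24 -0.38 -0.   -0.96 -1.92] F [-0.1 -0.2  0. ] gap 40.1 gf 0.0
tcp px [314.34874668 267.25524582]
-20 [281.18759359 267.27243749]
20 [347.50969954 267.23805425]
rim pts [array([311., 252.]), array([322., 214.]), array([321., 287.]), array([347., 311.]), array([382., 319.]), array([462., 252.])]
```

View pics/w5.png

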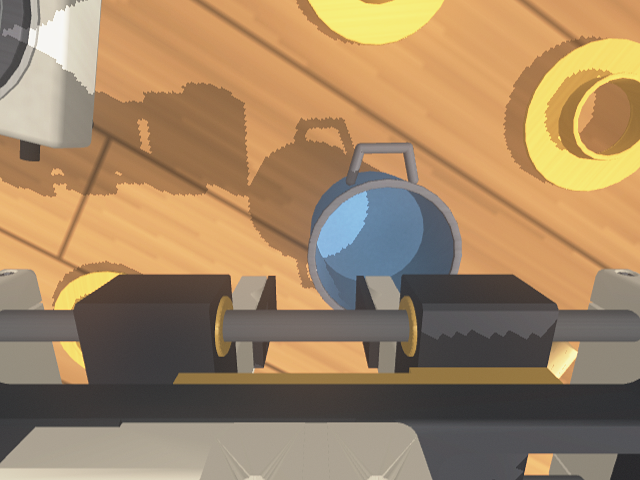

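Call:
{"op": "step_arm", "data": {"series": [[0, 0, 20, 0, 0, 0, 40], [0, 0, 20, 0, 0, 0, 40], [0, 0, 20, 0, 0, 0, 40], [0, 0, 5, 0, 0, 0, 40], [0, 0, 0, 0, 0, 0, 20], [0, 0, 0, 0, 0, 0, 14], [0, 0, 0, 0, 0, 0, 14], [0, 0, 0, 0, 0, 0, 14], [0, 0, 0, 0, 0, 0, 14]]}}

```text
time: 7.15
ee_pos: [478.2, 282.7, 40.9]
tool_rot: [-0.268, 0.964, 0.0, 0.0]
wrist_force: [-0.2, -0.0, -0.2]
finger_gap: 14.7
grasp_force: 0.0
```

```bash
python3 - <<'E'
from h import *
f=grab_frame("wrist"); g=grab_frame("side"); s=read_state(); p=s["ee_pos"]
def z(im,c,w,h,k): 
    u,v=map(int,c); return cv2.resize(im[v-h:v+h,u-w:u+w],None,fx=k,fy=k,interpolation=cv2.INTER_CUBIC)
c=proj(f,p+[0,0,20]); d=proj(g,p+[0,0,25]); print("wrist tcp+20",c,"side tcp+25",d, "tcp",proj(g,p))
go(478.1,281.9,40,121)
A=z(f["image"],(320,240),64,48,5.5)[:500,:420]; a=z(f["image"],(320,250),50,60,4); b=z(g["image"],d,25,30,8)
cv2.imwrite("pics/w6.png",np.hstack([a,b])); print(a.shape,b.shape)
E
```

```text
wrist tcp+20 [314.44873975 281.5991372 ] side tcp+25 [285.32730553 220.40274093] tcp [285.62716422 227.39456252]
t 7.25 pos [478.1 282.6  40.7] yawY 121.04 tiltz [ 0.     0.001 -1.   ] tool delta [ 0.4 -0.6  0.7] rotz 0.001 len 1.0 q [ 0.89  0.31 -0.45  0.   -0.81 -1.92] F [-0.  -0.6  1.3] gap 14.1 gf 0.0
(480, 400, 3) (480, 400, 3)
```

View pics/w6.png

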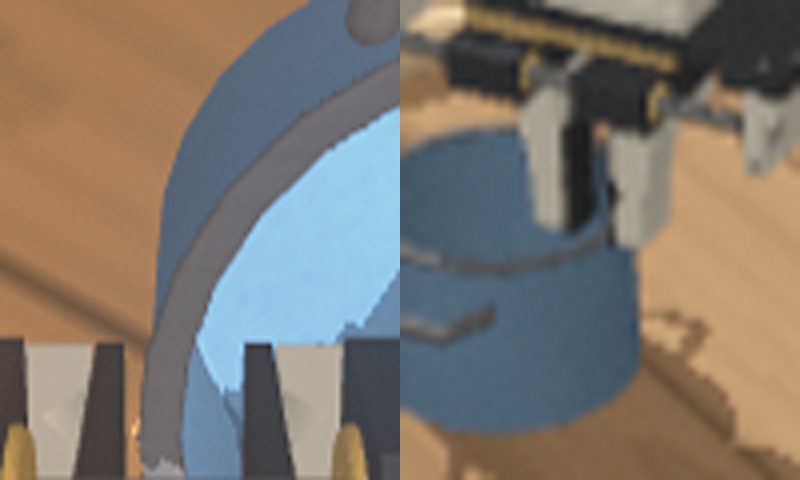

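The wall (wrist crop columns 145–185) is clearly between the pads (125 and 243), nearer to the outer one. I shift 2 mm toward it and close gradually.

Call:
{"op": "step_arm", "data": {"series": [[0, -2, 0, 0, 0, 0, 14], [0, 0, 0, 0, 0, 0, 8], [0, 0, 0, 0, 0, 0, 8], [0, 0, 0, 0, 0, 0, 8], [0, 0, 0, 0, 0, 0, 8]], "grip_force": 30}}

```text
time: 7.75
ee_pos: [479.0, 280.7, 40.3]
tool_rot: [-0.268, 0.964, -0.0, -0.0]
wrist_force: [-0.1, 0.3, -0.9]
finger_gap: 8.3
grasp_force: 0.0
```

Call:
{"op": "step_arm", "data": {"series": [[0, 0, 0, 0, 0, 0, 3], [0, 0, 0, 0, 0, 0, 3], [0, 0, 0, 0, 0, 0, 3], [0, 0, 0, 0, 0, 0, 3], [0, 0, 0, 0, 0, 0, 3]], "grip_force": 30}}

```text
time: 8.25
ee_pos: [479.0, 280.9, 40.2]
tool_rot: [-0.268, 0.964, 0.0, 0.0]
wrist_force: [-1.7, 1.0, -1.0]
finger_gap: 3.3
grasp_force: 14.1
```

Call:
{"op": "step_arm", "data": {"series": [[0, 0, 0, 0, 0, 0, 2], [0, 0, 0, 0, 0, 0, 2], [0, 0, 0, 0, 0, 0, 2]]}}

```text
time: 8.55
ee_pos: [479.0, 280.8, 40.3]
tool_rot: [-0.268, 0.964, 0.0, 0.0]
wrist_force: [-0.5, 0.6, -0.9]
finger_gap: 2.4
grasp_force: 28.2
```

Call:
{"op": "step_arm", "data": {"series": [[0, 0, 0, 0, 0, 0, 0], [0, 0, 0, 0, 0, 0, 0], [0, 0, 0, 0, 0, 0, 0]]}}

```text
time: 8.85
ee_pos: [479.0, 280.7, 40.2]
tool_rot: [-0.268, 0.964, -0.0, 0.0]
wrist_force: [-1.2, 1.3, -1.0]
finger_gap: 2.3
grasp_force: 29.6
```

Contacts are soft, and the 50 N grip had simply squeezed off the wall. 30 N holds, so I lift gently.

Call:
{"op": "step_arm", "data": {"series": [[0, 0, -2, 0, 0, 0, 0], [0, 0, -4, 0, 0, 0, 0], [0, 0, -4, 0, 0, 0, 0], [0, 0, -2, 0, 0, 0, 0], [0, 0, 0, 0, 0, 0, 0], [0, 0, 0, 0, 0, 0, 0]]}}

```text
time: 9.45
ee_pos: [479.2, 280.5, 52.5]
tool_rot: [-0.268, 0.964, -0.0, 0.0]
wrist_force: [1.1, -2.1, -0.5]
finger_gap: 2.6
grasp_force: 30.1
```

```bash
python3 - <<'E'
from h import *
go(490,-62,170,121); go(474,278,170)
f=grab_frame("wrist"); H,S,V=hsv(f); circ(f,(H>90)&(H<135)&(S>20),395,240,90,87)
E
```

```text
t 9.45 pos [479.2 280.5  52.5] yawY 121.05 tiltz [ 0. -0. -1.] tool delta [ 167.4 -299.1 -117.4] rotz 0.001 len 362.3 q [ 0.88  0.3  -0.44  0.   -0.84 -1.91] F [ 1.1 -2.1 -0.5] gap 2.6 gf 30.13890646507207
t 9.45 pos [479.2 280.5  52.5] yawY 121.05 tiltz [ 0. -0. -1.] tool delta [   5.7    0.5 -117.5] rotz None len 117.7 q [ 0.88  0.3  -0.44  0.   -0.84 -1.91] F [ 1.1 -2.1 -0.5] gap 2.6 gf 30.13890646507207
ellipse [443.  310.3] [57.4 80. ] enc 443.4 310.4 dia 79.3 px [324 204] [484 311]
```

```bash
python3 - <<'E'
from h import *
cv2.imwrite("pics/a.png",grab_frame("wrist")["image"])
E
```

Call:
{"op": "step_arm", "data": {"series": [[0, 0, -2, 0, 0, 0, 0], [0, 0, -3, 0, 0, 0, 0], [0, 0, -3, 0, 0, 0, 0], [0, 0, -2, 0, 0, 0, 0], [0, 0, 0, 0, 0, 0, 0], [0, 0, 0, 0, 0, 0, 0], [0, 0, 0, 0, 0, 0, 0]]}}

```text
time: 10.25
ee_pos: [479.1, 280.6, 62.3]
tool_rot: [-0.268, 0.964, -0.0, 0.0]
wrist_force: [0.4, -0.5, -0.6]
finger_gap: 2.1
grasp_force: 31.2
```

```bash
python3 - <<'E'
from h import *
a=cv2.imread("pics/a.png"); b=grab_frame("wrist")["image"]; cv2.imwrite("pics/b.png",b)
k=cv2.cvtColor(a,cv2.COLOR_BGR2GRAY); l=cv2.cvtColor(b,cv2.COLOR_BGR2GRAY)
p=cv2.goodFeaturesToTrack(k[100:270],80,.02,6); p[...,1]+=100
q,st,_=cv2.calcOpticalFlowPyrLK(k,l,p,None)
for x,y,s in zip(p[:,0],q[:,0],st): 
    if s and 300<x[0]<520: print(x,np.round(y-x,1))
E
```

```text
[386. 211.] [-2.3 -1.4]
[434. 194.] [-10.6  -2.5]
[363. 161.] [-5.6 -0.4]
[387. 228.] [-1.7  0.7]
[374. 262.] [-4.9  2.8]
[385. 234.] [-1.7  0.5]
[328. 124.] [-9.9 -1.4]
[387. 219.] [-2.1 -1.4]
[301. 112.] [-10.6  -2. ]
[373. 168.] [-5.6 -0.6]
[371. 181.] [-5.8  0. ]
[359. 150.] [-6.3  1.2]
[346. 151.] [-10.6  -5.2]
[381. 247.] [-4.6  3.8]
[357. 157.] [-6.1  0.3]
[318. 123.] [-10.9  -1.9]
[428. 158.] [-10.   -0.6]
[310. 122.] [-10.9  -1.8]
[397. 198.] [-8.9 -0.5]
```

```bash
python3 - <<'E'
from h import *
b=cv2.imread("pics/b.png"); g=grab_frame("side")["image"]
cv2.imwrite("pics/w7.png",np.hstack([cv2.resize(b[60:380,240:560],(400,400)),cv2.resize(g[180:260,235:315],(400,400),interpolation=cv2.INTER_CUBIC)]))
E
```

```text
(no output)
```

View pics/w7.png

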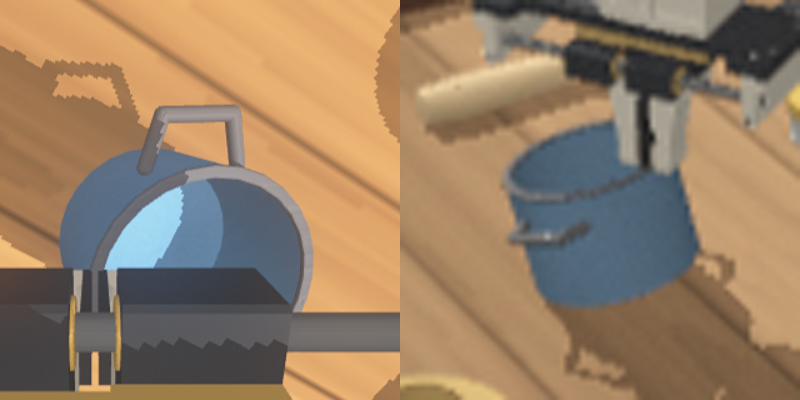

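The pan is held but pivots in the grip: its far side still rests on the bench. I set it back, grip deeper so the pads have full height on the wall, and use a bit more force.

Call:
{"op": "step_arm", "data": {"series": [[0, 0, 6, 0, 0, 0, 0], [0, 0, 6, 0, 0, 0, 0], [0, 0, 6, 0, 0, 0, 0], [0, 0, 4, 0, 0, 0, 0], [0, 0, 0, 0, 0, 0, 6], [0, 0, 0, 0, 0, 0, 14], [0, 0, 6, 0, 0, 0, 14], [0, 0, 8, 0, 0, 0, 14], [0, 0, 6, 0, 0, 0, 14], [0, 0, 0, 0, 0, 0, 14], [0, 0, 0, 0, 0, 0, 14]]}}

```text
time: 11.45
ee_pos: [478.9, 280.6, 19.9]
tool_rot: [-0.268, 0.964, -0.0, -0.0]
wrist_force: [1.1, 0.6, -0.4]
finger_gap: 14.1
grasp_force: 0.0
```

Call:
{"op": "step_arm", "data": {"series": [[0, 0, 0, 0, 0, 0, 6], [0, 0, 0, 0, 0, 0, 3], [0, 0, 0, 0, 0, 0, 2], [0, 0, 0, 0, 0, 0, 1], [0, 0, 0, 0, 0, 0, 0], [0, 0, 0, 0, 0, 0, 0], [0, 0, 0, 0, 0, 0, 0]], "grip_force": 40}}

```text
time: 12.15
ee_pos: [479.1, 280.8, 20.5]
tool_rot: [-0.268, 0.964, 0.0, 0.0]
wrist_force: [-1.0, -0.8, 3.6]
finger_gap: 3.6
grasp_force: 39.6
```

```bash
cat > tilt.py <<'E'
from h import *
# pan tilt: slope between wrist-camera rim and bench is hard; use side-view pan silhouette edges instead
g=grab_frame("side"); H,S,V=hsv(g); m=((H>95)&(H<125)&(S>80)).astype(np.uint8)*255
cs,_=cv2.findContours(m,cv2.RETR_EXTERNAL,cv2.CHAIN_APPROX_NONE); c=max(cs,key=cv2.contourArea).reshape(-1,2)
y0,y1=c[:,1].min(),c[:,1].max(); out=[]
ys=np.arange(int(y0+.45*(y1-y0)),int(y0+.75*(y1-y0)))
L=np.polyfit(ys,[c[c[:,1]==y,0].min() for y in ys],1)[0]; R=np.polyfit(ys,[c[c[:,1]==y,0].max() for y in ys],1)[0]
print("bbox",c.min(0),c.max(0),"edge slopes",round(L,3),round(R,3)); go(478,281,40)
E
python3 tilt.py
```

```text
bbox [257 221] [289 242] edge slopes -3.114 -0.143
t 12.2 pos [479.1 280.8  20.5] yawY 121.05 tiltz [ 0.  0. -1.] tool delta [  0.8   0.7 -19.5] rotz None len 19.5 q [ 0.88  0.34 -0.47  0.   -0.76 -1.91] F [-1.1 -0.5  4.4] gap 3.8 gf 39.63295742869377
```

Now 40 N at a 3.6 mm gap, which is a full pad grip. Lift.

Call:
{"op": "step_arm", "data": {"series": [[0, 0, -3, 0, 0, 0, 0], [0, 0, -6, 0, 0, 0, 0], [0, 0, -6, 0, 0, 0, 0], [0, 0, -5, 0, 0, 0, 0], [0, 0, 0, 0, 0, 0, 0], [0, 0, 0, 0, 0, 0, 0], [0, 0, 0, 0, 0, 0, 0]]}}

```text
time: 12.9
ee_pos: [478.8, 280.6, 40.1]
tool_rot: [-0.268, 0.964, -0.0, -0.0]
wrist_force: [0.4, 0.0, -2.7]
finger_gap: 3.3
grasp_force: 39.6
```

```bash
python3 - <<'E'
from h import *
b=grab_frame("wrist")["image"]; g=grab_frame("side")["image"]
cv2.imwrite("pics/w8.png",np.hstack([cv2.resize(b[60:380,240:560],(400,400)),cv2.resize(g[180:260,235:315],(400,400),interpolation=cv2.INTER_CUBIC)])); go(478,281,40)
E
```

```text
t 13.0 pos [478.9 280.6  40. ] yawY 121.04 tiltz [-0. -0. -1.] tool delta [0.5 0.8 0. ] rotz None len 1.0 q [ 0.88  0.31 -0.45 -0.   -0.81 -1.91] F [-0.2 -0.  -2.7] gap 3.3 gf 39.614269668236375
```

View pics/w8.png

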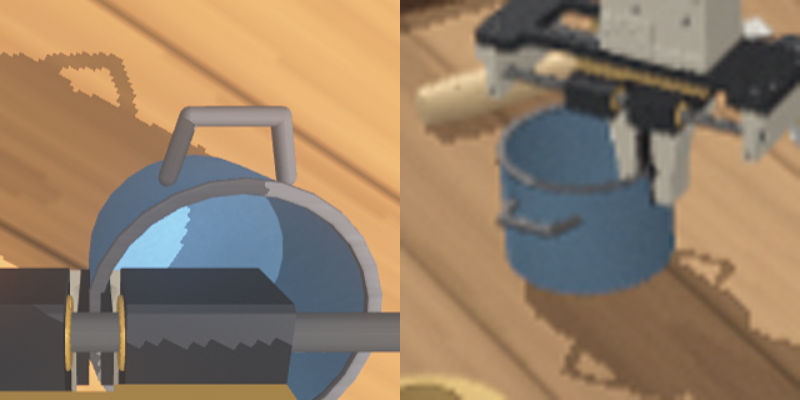

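The pan is lifted (load −2.7 N) and nearly upright. I carry it over the plate.

Call:
{"op": "step_arm", "data": {"series": [[0, 0, -10, 0, 0, 0, 0], [0, 0, -20, 0, 0, 0, 0], [0, 0, -20, 0, 0, 0, 0], [0, 0, -20, 0, 0, 0, 0], [0, 0, -10, 0, 0, 0, 0], [4, -7, 0, 0, 0, 0, 0], [8, -15, 0, 0, 0, 0, 0], [12, -22, 0, 0, 0, 0, 0], [12, -22, 0, 0, 0, 0, 0], [12, -22, 0, 0, 0, 0, 0], [12, -22, 0, 0, 0, 0, 0], [12, -22, 0, 0, 0, 0, 0]]}}

```text
time: 14.2
ee_pos: [484.1, 127.9, 119.0]
tool_rot: [-0.267, 0.964, -0.0, -0.001]
wrist_force: [-0.3, 0.5, -2.1]
finger_gap: 3.8
grasp_force: 39.6
```

Call:
{"op": "step_arm", "data": {"series": [[12, -22, 0, 0, 0, 0, 0], [12, -22, 0, 0, 0, 0, 0], [12, -22, 0, 0, 0, 0, 0], [12, -22, 0, 0, 0, 0, 0], [12, -22, 0, 0, 0, 0, 0], [12, -22, 0, 0, 0, 0, 0], [12, -20, 0, 0, 0, 0, 0], [8, -10, 0, 0, 0, 0, 0], [4, -5, 0, 0, 0, 0, 0], [0, 0, 0, 0, 0, 0, 0], [0, 0, 0, 0, 0, 0, 0]]}}

```text
time: 15.3
ee_pos: [489.1, -61.8, 120.1]
tool_rot: [-0.268, 0.964, 0.0, -0.0]
wrist_force: [-0.0, 0.5, -2.0]
finger_gap: 3.5
grasp_force: 39.6
```

```bash
python3 - <<'E'
from h import *
b=grab_frame("wrist"); g=grab_frame("side")
go(489.6,-61.9,97,121); print(proj(b,[463.8,-19,58]),proj(g,[463.8,-19,100]))
u,v=map(int,proj(g,[463.8,-19,100]))
cv2.imwrite("pics/w9.png",np.hstack([cv2.resize(b["image"][60:480,180:600],(400,400)),cv2.resize(g["image"][v-50:v+50,u-50:u+50],(400,400),interpolation=cv2.INTER_CUBIC)]))
E
```

```text
t 15.4 pos [489.3 -61.4 120.2] yawY 121.09 tiltz [ 0.  0. -1.] tool delta [ 0.  -0.5 23.2] rotz 0.002 len 23.2 q [ 0.27  0.12 -0.48 -0.   -0.96 -1.3 ] F [ 0.6  0.2 -2.5] gap 3.6 gf 39.614079762250185
[378.95438212 240.45500268] [338.23936902 262.09835688]
```

View pics/w9.png

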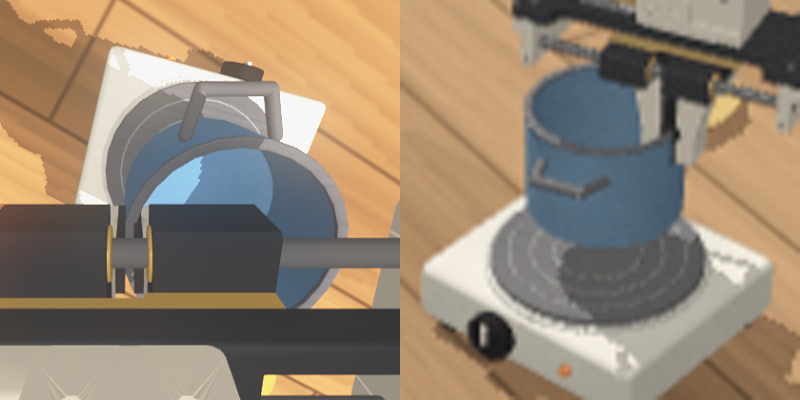

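The pan hangs level over the middle of the plate. Lower gently.

Call:
{"op": "step_arm", "data": {"series": [[0, 0, 8, 0, 0, 0, 0], [0, 0, 10, 0, 0, 0, 0], [0, 0, 8, 0, 0, 0, 0], [0, 0, 5, 0, 0, 0, 0], [0, 0, 4, 0, 0, 0, 0], [0, 0, 3, 0, 0, 0, 0], [0, 0, 0, 0, 0, 0, 0], [0, 0, 0, 0, 0, 0, 0]]}}

```text
time: 16.2
ee_pos: [489.4, -62.1, 82.4]
tool_rot: [-0.268, 0.964, -0.0, 0.0]
wrist_force: [-0.2, 0.6, -2.2]
finger_gap: 3.7
grasp_force: 39.6
```

Call:
{"op": "step_arm", "data": {"series": [[0, 0, 1.5, 0, 0, 0, 0], [0, 0, 1, 0, 0, 0, 0], [0, 0, 1, 0, 0, 0, 0], [0, 0, 0, 0, 0, 0, 0], [0, 0, 0, 0, 0, 0, 0]]}}

```text
time: 16.7
ee_pos: [489.3, -62.0, 78.8]
tool_rot: [-0.268, 0.964, 0.0, 0.0]
wrist_force: [-0.4, -0.2, -2.5]
finger_gap: 3.5
grasp_force: 39.6
```

Call:
{"op": "step_arm", "data": {"series": [[0, 0, 1, 0, 0, 0, 0], [0, 0, 1, 0, 0, 0, 0], [0, 0, 0, 0, 0, 0, 0], [0, 0, 0, 0, 0, 0, 0]]}}

```text
time: 17.1
ee_pos: [489.6, -62.3, 78.4]
tool_rot: [-0.268, 0.963, -0.0, 0.0]
wrist_force: [-6.5, 0.8, 14.2]
finger_gap: 3.3
grasp_force: 39.6
```

Call:
{"op": "step_arm", "data": {"series": [[0, 0, 0.5, 0, 0, 0, 0], [0, 0, 0.5, 0, 0, 0, 0], [0, 0, 0, 0, 0, 0, 0], [0, 0, 0, 0, 0, 0, 0]]}}

```text
time: 17.5
ee_pos: [489.9, -62.4, 78.4]
tool_rot: [-0.268, 0.963, -0.001, 0.001]
wrist_force: [-8.7, 0.4, 22.6]
finger_gap: 3.7
grasp_force: 39.7
```

Call:
{"op": "step_arm", "data": {"series": [[0, 0, -1, 0, 0, 0, 0], [0, 0, -1, 0, 0, 0, 2], [0, 0, 0, 0, 0, 0, 4], [0, 0, 0, 0, 0, 0, 6], [0, 0, 0, 0, 0, 0, 10], [0, 0, 0, 0, 0, 0, 14], [0, 0, 0, 0, 0, 0, 14], [0, 0, 0, 0, 0, 0, 14]]}}

```text
time: 18.3
ee_pos: [489.2, -62.1, 77.6]
tool_rot: [-0.268, 0.964, 0.0, -0.0]
wrist_force: [-0.1, 0.7, 0.5]
finger_gap: 13.6
grasp_force: 0.0
```

Call:
{"op": "step_arm", "data": {"series": [[0, 0, -10, 0, 0, 0, 14], [0, 0, -20, 0, 0, 0, 14], [0, 0, -25, 0, 0, 0, 14], [0, 0, -40, 0, 0, 0, 40], [0, 0, -40, 0, 0, 0, 87], [0, 0, -40, 0, 0, 0, 87], [0, 0, -40, 0, 0, 0, 87], [0, 0, 0, 0, 0, 0, 87], [0, 0, 0, 0, 0, 0, 87]]}}

```text
time: 19.2
ee_pos: [489.5, -61.9, 294.1]
tool_rot: [-0.268, 0.964, 0.0, 0.001]
wrist_force: [0.9, -0.1, -0.6]
finger_gap: 56.5
grasp_force: 0.0
```

```bash
python3 - <<'E'
from h import *
f=grab_frame("wrist"); H,S,V=hsv(f); u,v=proj(f,[463.8,-19,133]); print(u,v)
cv2.imwrite("pics/c.png",f["image"])
circ(f,(H>90)&(H<135)&(S>20),u,v,62,133)
go(0,0,0)
t=grab_frame("top"); H,S,V=hsv(t); u,v=proj(t,[463.8,-19,133]); circ(t,(H>90)&(H<135)&(S>20),u,v,21,133)
E
```

```text
362.61885885459805 213.4877936025495
ellipse [466.6 -18.3] [94.4 94.9] enc 466.5 -18.2 dia 95.2 px [317 171] [406 258]
t 19.25 pos [488.9 -62.  292.8] yawY 121.04 tiltz [ 0.     0.001 -1.   ] tool delta [387.1 305.1 292.7] rotz None len 573.2 q [ 0.27  0.   -0.21 -0.   -1.36 -1.3 ] F [ 0.4 -0.  -1.4] gap 60.7 gf 0.0
ellipse [462.2 -15.7] [ 95.3 109.8] enc 459.2 -17.7 dia 109.6 px [327 225] [360 258]
```

The pan is level and centred at about (466,−18), let go. Now to the ring, at about (655,167).

Call:
{"op": "step_arm", "data": {"series": [[-20, 9, 0, 0, 0, 0, 87], [-33, 14, 0, 0, 0, 0, 87], [-33, 14, 0, 0, 0, 0, 87], [-33, 14, 0, 0, 0, 0, 87], [-33, 14, 0, 0, 0, 0, 87], [-33, 14, 0, 0, 0, 0, 87], [-33, 14, 0, 0, 0, 0, 87], [-33, 14, 0, 0, 0, 0, 87], [-9, 4, 0, 0, 0, 0, 87], [0, 0, 0, 0, 0, 0, 87], [0, 0, 0, 0, 0, 0, 87]]}}

```text
time: 20.4
ee_pos: [654.3, 167.0, 291.7]
tool_rot: [-0.268, 0.963, -0.0, -0.001]
wrist_force: [-0.9, -0.2, 0.7]
finger_gap: 87.2
grasp_force: 0.0
```

```bash
cat > ring.py <<'E'
from h import *
import sys
f=grab_frame("wrist"); H,S,V=hsv(f); x,y,z=map(float,sys.argv[1:4]); r=float(sys.argv[4])
u,v=proj(f,[x,y,z]); print("px",u,v); cv2.imwrite("pics/d.png",f["image"])
m={"y":(H>18)&(H<32)&(S>130)&(V>140),"c":((H<11)|(H>174))&(S>95)}[sys.argv[5]]
circ(f,m,u,v,r,z); go(x,y,float(sys.argv[6]))
E
python3 ring.py 654.7 167 14 75 y 100; python3 - <<'E'
from h import *
im=cv2.imread("pics/d.png"); print(cv2.cvtColor(im[195:196,250:400:6],cv2.COLOR_BGR2HSV)[0].tolist())
E
```

```text
px 315.08184288565224 197.18178183085917
ellipse [655.1 171.3] [112.1 112.2] enc 655.1 171.2 dia 112.8 px [277 158] [358 238]
t 20.45 pos [654.3 166.6 292.4] yawY 121.03 tiltz [-0.001 -0.001 -1.   ] tool delta [-8.000e-01  1.000e-01  1.924e+02] rotz None len 192.4 q [ 0.54  0.32  0.18  0.   -1.43 -1.57] F [ 0.3 -0.6  0.7] gap 86.9 gf 0.0
[[15, 139, 208], [14, 140, 201], [15, 139, 205], [15, 138, 205], [14, 134, 150], [20, 154, 233], [21, 155, 234], [18, 154, 177], [20, 154, 230], [15, 140, 211], [14, 140, 212], [14, 141, 214], [16, 137, 147], [15, 139, 147], [15, 137, 145], [19, 156, 224], [21, 153, 234], [20, 154, 234], [19, 151, 231], [15, 140, 195], [14, 139, 193], [14, 139, 197], [14, 138, 199], [14, 137, 195], [14, 138, 194]]
```

Call:
{"op": "step_arm", "data": {"series": [[-3, 3.4, 20, 0, 0, 0, 87], [0, 0, 40, 0, 0, 0, 87], [0, 0, 40, 0, 0, 0, 87], [0, 0, 40, 0, 0, 0, 87], [0, 0, 40, 0, 0, 0, 87], [0, 0, 40, 0, 0, 0, 87], [0, 0, 20, 0, 0, 0, 87], [0, 0, 15, 0, 0, 0, 87], [0, 0, 0, 0, 0, 0, 87], [0, 0, 0, 0, 0, 0, 87]]}}

```text
time: 21.45
ee_pos: [656.3, 171.4, 39.1]
tool_rot: [-0.268, 0.964, 0.0, 0.001]
wrist_force: [-0.2, 0.2, -0.0]
finger_gap: 87.0
grasp_force: 0.0
```

```bash
python3 ring.py 655.1 171.2 14 150 y 17
```

```text
px 315.3616827751728 253.63427424006528
ellipse [653.8 170.4] [108.9 114.6] enc 655.2 171.3 dia 113.3 px [231 168] [399 309]
t 21.5 pos [656.6 171.8  39.6] yawY 121.05 tiltz [ 0.002  0.001 -1.   ] tool delta [ 1.7  0.3 22.6] rotz None len 22.7 q [ 0.54  0.49 -0.16  0.   -0.92 -1.57] F [ 0.2 -0.3  0.1] gap 86.9 gf 0.0
```

Call:
{"op": "step_arm", "data": {"series": [[1.5, 0, 12, 0, 0, 0, 87], [0, 0, 9, 0, 0, 0, 87], [0, 0, 1, 0, 0, 0, 87], [0, 0, 0, 0, 0, 0, 75], [0, 0, 0, 0, 0, 0, 68], [0, 0, 0, 0, 0, 0, 62], [0, 0, 0, 0, 0, 0, 58], [0, 0, 0, 0, 0, 0, 54], [0, 0, 0, 0, 0, 0, 50], [0, 0, 0, 0, 0, 0, 50], [0, 0, 0, 0, 0, 0, 50]], "grip_force": 30}}

```text
time: 22.6
ee_pos: [654.3, 170.8, 15.8]
tool_rot: [-0.268, 0.964, 0.0, 0.0]
wrist_force: [-0.2, 0.3, -0.1]
finger_gap: 50.1
grasp_force: 0.0
```

Call:
{"op": "step_arm", "data": {"series": [[0, 0, -4, 0, 0, 0, 50], [0, 0, -6, 0, 0, 0, 50], [0, 0, -6, 0, 0, 0, 50], [0, 0, 0, 0, 0, 0, 50], [0, 0, 0, 0, 0, 0, 50], [0, 0, 0, 0, 0, 0, 50]]}}

```text
time: 23.2
ee_pos: [654.1, 170.7, 31.7]
tool_rot: [-0.268, 0.964, 0.0, -0.0]
wrist_force: [-0.0, -0.2, 0.7]
finger_gap: 49.8
grasp_force: 0.0
```

The fingers closed past 62 mm without holding. I check where the fingertips really are in the wrist view compared with the reported TCP, and whether the ring moved.

```bash
python3 ring.py 655 171 14 150 y 17; python3 - <<'E'
from h import *
f=grab_frame("wrist"); s=read_state(); p=s["ee_pos"]; R=Ro.from_quat(s["tool_rot"]).as_matrix()
for h in(0,10,19,30):
  print(h,[np.round(proj(f,p+R@[x,y,-h]),0).tolist() for x in(-9.5,9.5) for y in(-25,25)])
cv2.imwrite("pics/e.png",f["image"][120:420,120:520].repeat(2,0).repeat(2,1))
E
```

```text
px 314.3886322827769 260.2361713565806
ellipse [635.2 189. ] [58.4 94.7] enc 636.3 182.3 dia 93.5 px [322 174] [401 309]
t 23.25 pos [654.1 170.7  31.5] yawY 121.04 tiltz [-0. -0. -1.] tool delta [-0.9 -0.2 14.5] rotz None len 14.6 q [ 0.54  0.49 -0.17 -0.   -0.91 -1.57] F [ 0.7  0.  -1. ] gap 50.1 gf 0.0
0 [[274.0, 283.0], [356.0, 283.0], [273.0, 254.0], [357.0, 254.0]]
10 [[272.0, 290.0], [358.0, 290.0], [270.0, 259.0], [359.0, 259.0]]
19 [[270.0, 297.0], [360.0, 297.0], [268.0, 265.0], [361.0, 265.0]]
30 [[267.0, 306.0], [362.0, 306.0], [265.0, 273.0], [364.0, 272.0]]
```

View pics/e.png

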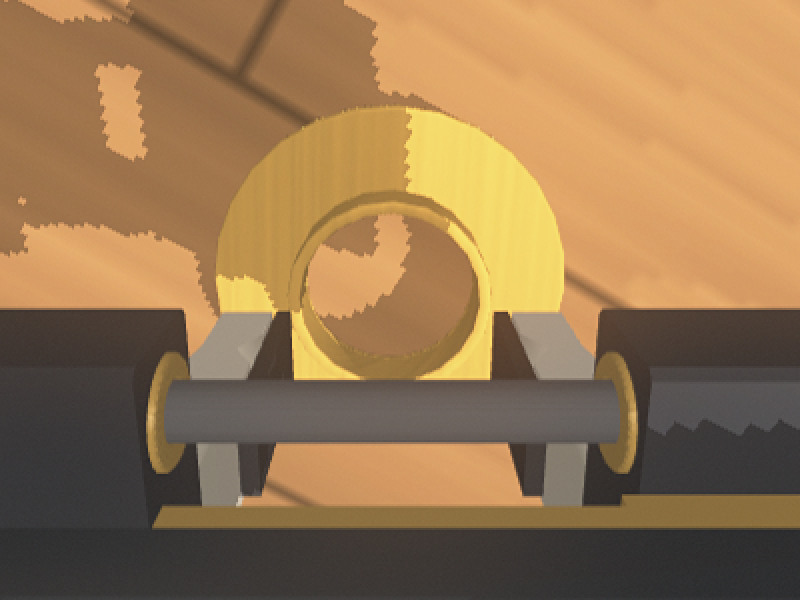

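Fingertip check: the visible tips project at row ~275 and columns 266 and 367, which matches points about 30 mm behind the reported TCP. The earlier side crop agrees, so the real fingertips end about 30 mm short of the reported TCP. That explains the shallow pan pinch and this miss. The ring is undisturbed (flange centred at column 315). I open and go down until I feel the flange.

Call:
{"op": "step_arm", "data": {"series": [[0, 0, 0, 0, 0, 0, 60], [0, 0, 0, 0, 0, 0, 75], [0, 0, 0, 0, 0, 0, 87], [0, 0, 0, 0, 0, 0, 87], [0, 0, 15, 0, 0, 0, 87], [0, 0, 12, 0, 0, 0, 87], [0, 0, 8, 0, 0, 0, 87], [0, 0, 0, 0, 0, 0, 87], [0, 0, 0, 0, 0, 0, 87]]}}

```text
time: 24.2
ee_pos: [654.2, 170.7, -3.7]
tool_rot: [-0.268, 0.964, -0.0, -0.0]
wrist_force: [0.4, -0.5, 0.2]
finger_gap: 87.1
grasp_force: 0.0
```

Call:
{"op": "step_arm", "data": {"series": [[0, 0, 2, 0, 0, 0, 87], [0, 0, 1, 0, 0, 0, 87], [0, 0, 1, 0, 0, 0, 87], [0, 0, 0, 0, 0, 0, 87], [0, 0, 0, 0, 0, 0, 87]]}}

```text
time: 24.7
ee_pos: [654.4, 170.8, -7.1]
tool_rot: [-0.268, 0.964, 0.0, 0.0]
wrist_force: [0.2, 0.2, -0.3]
finger_gap: 87.1
grasp_force: 0.0
```

Call:
{"op": "step_arm", "data": {"series": [[0, 0, 1, 0, 0, 0, 87], [0, 0, 1, 0, 0, 0, 87], [0, 0, 1, 0, 0, 0, 87], [0, 0, 0, 0, 0, 0, 87]]}}

```text
time: 25.1
ee_pos: [654.2, 170.7, -10.5]
tool_rot: [-0.268, 0.964, -0.0, -0.0]
wrist_force: [-0.6, -0.3, 0.2]
finger_gap: 86.9
grasp_force: 0.0
```

Call:
{"op": "step_arm", "data": {"series": [[0, 0, 1, 0, 0, 0, 87], [0, 0, 1, 0, 0, 0, 87], [0, 0, 0, 0, 0, 0, 87]]}}

```text
time: 25.4
ee_pos: [654.2, 170.7, -12.5]
tool_rot: [-0.268, 0.964, -0.0, -0.0]
wrist_force: [0.2, 0.3, -0.8]
finger_gap: 87.2
grasp_force: 0.0
```

Call:
{"op": "step_arm", "data": {"series": [[0, 0, 1, 0, 0, 0, 87], [0, 0, 0, 0, 0, 0, 87]]}}

```text
time: 25.6
ee_pos: [654.2, 170.8, -13.4]
tool_rot: [-0.268, 0.964, -0.0, -0.0]
wrist_force: [-1.0, -0.0, 0.3]
finger_gap: 87.1
grasp_force: 0.0
```

Call:
{"op": "step_arm", "data": {"series": [[0, 0, 1, 0, 0, 0, 87], [0, 0, 0, 0, 0, 0, 87]]}}

```text
time: 25.8
ee_pos: [654.3, 170.8, -14.4]
tool_rot: [-0.268, 0.964, -0.0, -0.0]
wrist_force: [0.8, -0.5, 0.1]
finger_gap: 87.2
grasp_force: 0.0
```

Not touching yet; tip should be near 15 to 18 mm, so close here.

Call:
{"op": "step_arm", "data": {"series": [[0, 0, 0, 0, 0, 0, 78], [0, 0, 0, 0, 0, 0, 70], [0, 0, 0, 0, 0, 0, 65], [0, 0, 0, 0, 0, 0, 62], [0, 0, 0, 0, 0, 0, 60], [0, 0, 0, 0, 0, 0, 58], [0, 0, 0, 0, 0, 0, 55], [0, 0, 0, 0, 0, 0, 55], [0, 0, 0, 0, 0, 0, 55]], "grip_force": 30}}

```text
time: 26.7
ee_pos: [654.4, 170.7, -14.2]
tool_rot: [-0.268, 0.964, -0.0, 0.0]
wrist_force: [1.1, -0.9, -0.6]
finger_gap: 60.3
grasp_force: 29.9
```

Gripped. Lift and carry it over the pan.

Call:
{"op": "step_arm", "data": {"series": [[0, 0, -5, 0, 0, 0, 55], [0, 0, -15, 0, 0, 0, 55], [0, 0, -30, 0, 0, 0, 55], [0, 0, -40, 0, 0, 0, 55], [0, 0, -40, 0, 0, 0, 55], [0, 0, -30, 0, 0, 0, 55], [0, 0, -15, 0, 0, 0, 55], [0, 0, 0, 0, 0, 0, 55], [10, -3, 0, 0, 0, 0, 55], [20, -5, 0, 0, 0, 0, 55], [28, -7, 0, 0, 0, 0, 55], [28, -7, 0, 0, 0, 0, 55]]}}

```text
time: 27.9
ee_pos: [589.8, 106.3, 158.8]
tool_rot: [-0.268, 0.964, -0.0, -0.002]
wrist_force: [0.8, -0.4, -1.2]
finger_gap: 60.4
grasp_force: 29.9
```

Call:
{"op": "step_arm", "data": {"series": [[28, -7, 0, 0, 0, 0, 55], [28, -7, 0, 0, 0, 0, 55], [28, -7, 0, 0, 0, 0, 55], [28, -7, 0, 0, 0, 0, 55], [28, -7, 0, 0, 0, 0, 55], [20, -5, 0, 0, 0, 0, 55], [10, -3, 0, 0, 0, 0, 55], [3, 0, 0, 0, 0, 0, 55], [0, 0, 0, 0, 0, 0, 55], [0, 0, 0, 0, 0, 0, 55]]}}

```text
time: 28.9
ee_pos: [466.6, -18.0, 160.7]
tool_rot: [-0.268, 0.963, -0.0, 0.0]
wrist_force: [0.1, 0.7, -1.6]
finger_gap: 60.2
grasp_force: 29.9
```

```bash
python3 - <<'E'
from h import *
go(465.9,-18.7,113,121)
E
```

```text
t 28.9 pos [466.6 -18.  160.7] yawY 121.06 tiltz [ 0. -0. -1.] tool delta [ 1.  -0.2 47.7] rotz 0.001 len 47.7 q [ 0.38  0.04 -0.48  0.   -1.06 -1.41] F [ 0.1  0.7 -1.6] gap 60.2 gf 29.891344981864158
```

Call:
{"op": "step_arm", "data": {"series": [[1, 0, 12, 0, 0, 0, 55], [0, 0, 15, 0, 0, 0, 55], [0, 0, 10, 0, 0, 0, 55], [0, 0, 5, 0, 0, 0, 55], [0, 0, 3, 0, 0, 0, 55], [0, 0, 2, 0, 0, 0, 55], [0, 0, 0, 0, 0, 0, 55], [0, 0, 0, 0, 0, 0, 55]]}}

```text
time: 29.7
ee_pos: [465.4, -18.9, 114.1]
tool_rot: [-0.268, 0.964, 0.0, 0.0]
wrist_force: [0.5, -0.7, -1.6]
finger_gap: 60.3
grasp_force: 29.9
```

Call:
{"op": "step_arm", "data": {"series": [[0, 0, 1, 0, 0, 0, 55], [0, 0, 1, 0, 0, 0, 55], [0, 0, 1, 0, 0, 0, 55], [0, 0, 0, 0, 0, 0, 55], [0, 0, 0, 0, 0, 0, 55]]}}

```text
time: 30.2
ee_pos: [465.0, -19.0, 110.8]
tool_rot: [-0.268, 0.964, -0.0, -0.0]
wrist_force: [0.3, -0.6, -1.5]
finger_gap: 60.4
grasp_force: 29.9
```

Call:
{"op": "step_arm", "data": {"series": [[0, 0, 1, 0, 0, 0, 55], [0, 0, 0.5, 0, 0, 0, 55], [0, 0, 0, 0, 0, 0, 55], [0, 0, 0, 0, 0, 0, 55]]}}

```text
time: 30.6
ee_pos: [465.1, -19.0, 109.2]
tool_rot: [-0.268, 0.964, -0.0, -0.0]
wrist_force: [0.4, 0.3, -1.4]
finger_gap: 60.0
grasp_force: 29.9
```

Call:
{"op": "step_arm", "data": {"series": [[0, 0, 0.5, 0, 0, 0, 55], [0, 0, 0.5, 0, 0, 0, 55], [0, 0, 0, 0, 0, 0, 55], [0, 0, 0, 0, 0, 0, 55]]}}

```text
time: 31.0
ee_pos: [465.2, -19.0, 108.7]
tool_rot: [-0.268, 0.964, -0.0, 0.0]
wrist_force: [-3.0, 0.8, 5.0]
finger_gap: 60.2
grasp_force: 29.9
```

Call:
{"op": "step_arm", "data": {"series": [[0, 0, 0.5, 0, 0, 0, 55], [0, 0, 0, 0, 0, 0, 55], [0, 0, 0, 0, 0, 0, 55]]}}

```text
time: 31.3
ee_pos: [465.2, -19.0, 108.7]
tool_rot: [-0.268, 0.963, -0.0, 0.0]
wrist_force: [-5.7, 0.7, 11.0]
finger_gap: 60.0
grasp_force: 29.9
```

Contact came at the expected height (108.7). I release the ring, rise and measure.

Call:
{"op": "step_arm", "data": {"series": [[0, 0, -0.5, 0, 0, 0, 60], [0, 0, 0, 0, 0, 0, 62], [0, 0, 0, 0, 0, 0, 64], [0, 0, 0, 0, 0, 0, 68], [0, 0, 0, 0, 0, 0, 76], [0, 0, 0, 0, 0, 0, 86], [0, 0, 0, 0, 0, 0, 87], [0, 0, 0, 0, 0, 0, 87]]}}

```text
time: 32.1
ee_pos: [465.1, -19.0, 108.2]
tool_rot: [-0.268, 0.964, 0.0, -0.0]
wrist_force: [-0.7, 0.1, 1.1]
finger_gap: 86.5
grasp_force: 0.0
```

Call:
{"op": "step_arm", "data": {"series": [[0, 0, -10, 0, 0, 0, 87], [0, 0, -30, 0, 0, 0, 87], [0, 0, -40, 0, 0, 0, 87], [0, 0, -40, 0, 0, 0, 87], [0, 0, -40, 0, 0, 0, 87], [0, 0, -40, 0, 0, 0, 87], [0, 0, 0, 0, 0, 0, 87], [0, 0, 0, 0, 0, 0, 87]]}}

```text
time: 32.9
ee_pos: [465.3, -18.8, 309.6]
tool_rot: [-0.268, 0.964, 0.0, 0.001]
wrist_force: [0.2, 0.4, -0.3]
finger_gap: 87.0
grasp_force: 0.0
```

```bash
python3 ring.py 465.5 -18.7 137 90 y 308;  python3 - <<'E'
from h import *
# neck rim (outer edge at z 153): mask brightness edges -> Hough in a rectified view at z=153
f=grab_frame("wrist"); 
def rect(f,x,y,z,w=90,s=3):
    n=2*w*s; g=np.mgrid[0:n,0:n]; 
    X=np.stack([x-w+g[1].ravel()/s,y-w+g[0].ravel()/s,np.full(n*n,z)],1)
    K=np.array([[f["fx"],0,f["cx"]],[0,f["fy"],f["cy"]],[0,0,1.]])
    q,_=cv2.projectPoints(X,np.array(f["rvec"],float),np.array(f["tvec"],float),K,None)
    q=q.reshape(n,n,2).astype(np.float32); return cv2.remap(f["image"],q[...,0],q[...,1],cv2.INTER_LINEAR)
r=cv2.cvtColor(rect(f,465.5,-18.7,153),cv2.COLOR_BGR2GRAY); 
for lo,hi in((29,33),(25,28.5)):
    c=cv2.HoughCircles(cv2.GaussianBlur(r,(5,5),1),cv2.HOUGH_GRADIENT,1,15,param1=80,param2=20,minRadius=int(lo*3),maxRadius=int(hi*3))
    if c is not None: print([(round(465.5-90+a/3,1),round(-18.7-90+b/3,1),round(q/3,1)) for a,b,q in c[0][:3]])
E
```

```text
px 315.1247737138388 211.4359138191209
ellipse [465.6 -18. ] [111.9 112.7] enc 465.7 -17.7 dia 113.0 px [264 159] [367 261]
t 32.95 pos [464.7 -18.9 308.3] yawY 121.04 tiltz [ 0.     0.001 -1.   ] tool delta [-0.8 -0.2  0.3] rotz None len 0.9 q [ 0.38 -0.06 -0.23 -0.   -1.4  -1.41] F [ 0.5 -0.   0.3] gap 86.8 gf 0.0
[(np.float32(465.0), np.float32(-18.5), np.float32(29.8))]
[(np.float32(465.3), np.float32(-17.5), np.float32(26.7))]
```

The ring is level and seated at (465.5,−18). Now to the pot.

Call:
{"op": "step_arm", "data": {"series": [[7, -14, 0, 0, 0, 0, 87], [15, -32, 0, 0, 0, 0, 87], [19, -40, 0, 0, 0, 0, 87], [19, -40, 0, 0, 0, 0, 87], [19, -40, 0, 0, 0, 0, 87], [19, -40, 0, 0, 0, 0, 87], [19, -40, 0, 0, 0, 0, 87], [11, -22, 0, 0, 0, 0, 87], [5, -7, 0, 0, 0, 0, 87], [0, 0, 0, 0, 0, 0, 87], [0, 0, 0, 0, 0, 0, 87]]}}

```text
time: 34.1
ee_pos: [492.6, -322.4, 307.7]
tool_rot: [-0.268, 0.964, 0.0, -0.0]
wrist_force: [0.2, 0.1, -0.6]
finger_gap: 86.9
grasp_force: 0.0
```

```bash
cat >> h.py <<'E'
def rect(f,x,y,z,w=90,s=3):
    n=2*w*s; g=np.mgrid[0:n,0:n]; X=np.stack([x-w+g[1].ravel()/s,y-w+g[0].ravel()/s,np.full(n*n,z)],1)
    K=np.array([[f["fx"],0,f["cx"]],[0,f["fy"],f["cy"]],[0,0,1.]])
    q,_=cv2.projectPoints(X,np.array(f["rvec"],float),np.array(f["tvec"],float),K,None)
    q=q.reshape(n,n,2).astype(np.float32); return cv2.remap(f["image"],q[...,0],q[...,1],cv2.INTER_LINEAR)
def hough(f,x,y,z,lo,hi,p2=20,w=90):
    r=cv2.cvtColor(rect(f,x,y,z,w),cv2.COLOR_BGR2GRAY)
    c=cv2.HoughCircles(cv2.GaussianBlur(r,(5,5),1),cv2.HOUGH_GRADIENT,1,15,param1=80,param2=p2,minRadius=int(lo*3),maxRadius=int(hi*3))
    print("hough",[] if c is None else [(round(float(x-w+a/3),1),round(float(y-w+b/3),1),round(float(q/3),1)) for a,b,q in c[0][:3]])
E
python3 - <<'E'
from h import *
f=grab_frame("wrist"); cv2.imwrite("pics/f.png",f["image"]); print(proj(f,[493,-323,94]))
hough(f,493,-323,94,29.5,33); hough(f,493,-323,94,26,29.4)
H,S,V=hsv(f); u,v=proj(f,[493,-323,94]); circ(f,((H<11)|(H>174))&(S>95),u,v,60,94); print([ [int(H[int(v),x]),int(S[int(v),x]),int(V[int(v),x])] for x in range(int(u)-40,int(u)+41,8)])
go(493,-323,38,121)
E
```

```text
[314.41894943 204.98739735]
hough [(492.2, -321.2, 29.6)]
hough [(493.5, -320.8, 28.1)]
ellipse [ 490.9 -320.4] [45.9 52. ] enc 491.6 -319.9 dia 52.3 px [301 184] [338 224]
[[14, 137, 214], [14, 137, 220], [10, 144, 222], [13, 132, 247], [11, 141, 145], [10, 147, 186], [10, 146, 195], [11, 138, 135], [11, 139, 117], [14, 137, 182], [14, 137, 183]]
t 34.15 pos [ 492.8 -322.1  308.1] yawY 121.09 tiltz [-0.  0. -1.] tool delta [  0.3  -0.9 270.1] rotz 0.002 len 270.1 q [-0.25  0.17  0.01 -0.   -1.41 -0.78] F [ 0.6 -0.7  0.9] gap 87.2 gf 0.0
```

Call:
{"op": "step_arm", "data": {"series": [[-1, 1, 20, 0, 0, 0, 87], [0, 0, 40, 0, 0, 0, 87], [0, 0, 40, 0, 0, 0, 87], [0, 0, 40, 0, 0, 0, 87], [0, 0, 30, 0, 0, 0, 87], [0, 0, 20, 0, 0, 0, 87], [0, 0, 15, 0, 0, 0, 87], [0, 0, 15, 0, 0, 0, 87], [0, 0, 15, 0, 0, 0, 87], [0, 0, 15, 0, 0, 0, 87], [0, 0, 0, 0, 0, 0, 87], [0, 0, 0, 0, 0, 0, 87]]}}

```text
time: 35.35
ee_pos: [493.6, -321.0, 58.9]
tool_rot: [-0.268, 0.963, -0.0, 0.0]
wrist_force: [0.0, 0.0, -0.3]
finger_gap: 87.0
grasp_force: 0.0
```

Call:
{"op": "step_arm", "data": {"series": [[0, 0, 8, 0, 0, 0, 87], [0, 0, 7, 0, 0, 0, 87], [0, 0, 4, 0, 0, 0, 87], [0, 0, 0, 0, 0, 0, 78], [0, 0, 0, 0, 0, 0, 70], [0, 0, 0, 0, 0, 0, 66], [0, 0, 0, 0, 0, 0, 62], [0, 0, 0, 0, 0, 0, 59], [0, 0, 0, 0, 0, 0, 56], [0, 0, 0, 0, 0, 0, 55], [0, 0, 0, 0, 0, 0, 55]], "grip_force": 30}}

```text
time: 36.45
ee_pos: [493.3, -321.8, 39.4]
tool_rot: [-0.268, 0.964, -0.0, 0.0]
wrist_force: [-0.5, 0.2, 1.4]
finger_gap: 60.2
grasp_force: 29.9
```

Call:
{"op": "step_arm", "data": {"series": [[0, 0, -6, 0, 0, 0, 55], [0, 0, -20, 0, 0, 0, 55], [0, 0, -30, 0, 0, 0, 55], [0, 0, -40, 0, 0, 0, 55], [0, 0, -40, 0, 0, 0, 55], [0, 0, -30, 0, 0, 0, 55], [0, 0, -10, 0, 0, 0, 55], [-5, 10, 0, 0, 0, 0, 55], [-10, 20, 0, 0, 0, 0, 55], [-13, 28, 0, 0, 0, 0, 55], [-13, 28, 0, 0, 0, 0, 55], [-13, 28, 0, 0, 0, 0, 55]]}}

```text
time: 37.65
ee_pos: [479.1, -194.5, 213.2]
tool_rot: [-0.267, 0.964, 0.001, -0.001]
wrist_force: [0.7, -0.1, -1.9]
finger_gap: 60.6
grasp_force: 29.9
```

Call:
{"op": "step_arm", "data": {"series": [[-13, 28, 0, 0, 0, 0, 55], [-13, 28, 0, 0, 0, 0, 55], [-13, 28, 0, 0, 0, 0, 55], [-13, 28, 0, 0, 0, 0, 55], [-13, 28, 0, 0, 0, 0, 55], [-8, 15, 0, 0, 0, 0, 55], [-5, 5, 0, 0, 0, 0, 55], [0, 0, 0, 0, 0, 0, 55], [0, 0, 0, 0, 0, 0, 55]]}}

```text
time: 38.55
ee_pos: [464.6, -19.3, 214.5]
tool_rot: [-0.268, 0.964, -0.0, -0.001]
wrist_force: [-0.0, 0.1, -1.2]
finger_gap: 60.6
grasp_force: 29.9
```

```bash
python3 - <<'E'
from h import *
go(465.3,-18.5,205,121)
E
```

```text
t 38.55 pos [464.6 -19.3 214.5] yawY 121.05 tiltz [-0.002 -0.    -1.   ] tool delta [-1.   0.3  9.5] rotz 0.001 len 9.5 q [ 0.38 -0.01 -0.39 -0.   -1.19 -1.41] F [-0.   0.1 -1.2] gap 60.6 gf 29.876966904848814
```

Call:
{"op": "step_arm", "data": {"series": [[-1, 0, 10, 0, 0, 0, 55], [0, 0, 12, 0, 0, 0, 55], [0, 0, 12, 0, 0, 0, 55], [0, 0, 10, 0, 0, 0, 55], [0, 0, 8, 0, 0, 0, 55], [0, 0, 6, 0, 0, 0, 55], [0, 0, 0, 0, 0, 0, 55], [0, 0, 0, 0, 0, 0, 55]]}}

```text
time: 39.35
ee_pos: [466.1, -18.4, 157.4]
tool_rot: [-0.268, 0.964, -0.0, 0.0]
wrist_force: [-1.0, -0.1, -2.6]
finger_gap: 60.3
grasp_force: 29.9
```

Call:
{"op": "step_arm", "data": {"series": [[0, 0, 5, 0, 0, 0, 55], [0, 0, 4, 0, 0, 0, 55], [0, 0, 4, 0, 0, 0, 55], [0, 0, 3, 0, 0, 0, 55], [0, 0, 2, 0, 0, 0, 55], [0, 0, 0, 0, 0, 0, 55], [0, 0, 0, 0, 0, 0, 55]]}}

```text
time: 40.05
ee_pos: [466.0, -18.5, 139.3]
tool_rot: [-0.268, 0.964, -0.0, 0.0]
wrist_force: [-0.1, -0.7, -1.9]
finger_gap: 60.6
grasp_force: 29.9
```

Call:
{"op": "step_arm", "data": {"series": [[0, 0, 1, 0, 0, 0, 55], [0, 0, 1, 0, 0, 0, 55], [0, 0, 1, 0, 0, 0, 55], [0, 0, 0, 0, 0, 0, 55], [0, 0, 0, 0, 0, 0, 55]]}}

```text
time: 40.55
ee_pos: [465.9, -18.5, 136.3]
tool_rot: [-0.268, 0.964, -0.0, -0.0]
wrist_force: [-0.3, -0.6, -1.1]
finger_gap: 60.7
grasp_force: 29.9
```

Call:
{"op": "step_arm", "data": {"series": [[0, 0, 1, 0, 0, 0, 55], [0, 0, 0.5, 0, 0, 0, 55], [0, 0, 0, 0, 0, 0, 55], [0, 0, 0, 0, 0, 0, 55]]}}

```text
time: 40.95
ee_pos: [465.9, -18.5, 134.8]
tool_rot: [-0.268, 0.964, -0.0, -0.0]
wrist_force: [0.4, -0.3, -1.5]
finger_gap: 60.3
grasp_force: 29.9
```

Call:
{"op": "step_arm", "data": {"series": [[0, 0, 0.5, 0, 0, 0, 55], [0, 0, 0.5, 0, 0, 0, 55], [0, 0, 0, 0, 0, 0, 55], [0, 0, 0, 0, 0, 0, 55]]}}

```text
time: 41.35
ee_pos: [466.0, -18.5, 134.4]
tool_rot: [-0.268, 0.964, -0.0, 0.0]
wrist_force: [-3.0, 1.4, 4.4]
finger_gap: 60.5
grasp_force: 29.9
```

Contact came at exactly 134.4, so the pot is seated. Release and rise.

Call:
{"op": "step_arm", "data": {"series": [[0, 0, 0, 0, 0, 0, 60], [0, 0, 0, 0, 0, 0, 62], [0, 0, 0, 0, 0, 0, 64], [0, 0, 0, 0, 0, 0, 68], [0, 0, 0, 0, 0, 0, 76], [0, 0, 0, 0, 0, 0, 86], [0, 0, 0, 0, 0, 0, 87], [0, 0, 0, 0, 0, 0, 87]]}}

```text
time: 42.15
ee_pos: [465.9, -18.5, 133.8]
tool_rot: [-0.268, 0.964, -0.0, -0.0]
wrist_force: [0.7, 0.4, -0.1]
finger_gap: 86.6
grasp_force: 0.0
```

Call:
{"op": "step_arm", "data": {"series": [[0, 0, -10, 0, 0, 0, 87], [0, 0, -30, 0, 0, 0, 87], [0, 0, -40, 0, 0, 0, 87], [0, 0, -40, 0, 0, 0, 87], [0, 0, -40, 0, 0, 0, 87], [0, 0, -40, 0, 0, 0, 87], [0, 0, 0, 0, 0, 0, 87], [0, 0, 0, 0, 0, 0, 87]]}}

```text
time: 42.95
ee_pos: [466.1, -18.3, 335.1]
tool_rot: [-0.268, 0.964, 0.0, 0.001]
wrist_force: [0.3, -0.3, -1.2]
finger_gap: 87.2
grasp_force: 0.0
```

```bash
python3 - <<'E'
from h import *
f=grab_frame("wrist"); cv2.imwrite("pics/g.png",f["image"])
hough(f,465,-18,189,29.5,33); hough(f,465,-18,189,26,29.4)
H,S,V=hsv(f); u,v=proj(f,[465,-18,137]); circ(f,(H>18)&(H<32)&(S>130)&(V>140),u,v,90,137)
go(633.4,-142,330,121)
E
```

```text
hough [(464.8, -17.8, 29.5)]
hough [(467.2, -17.2, 27.5), (462.5, -20.8, 29.1)]
ellipse [465.5 -17.8] [111.5 112.5] enc 465.7 -17.8 dia 112.9 px [271 157] [364 253]
t 43.0 pos [465.6 -18.4 333.8] yawY 121.04 tiltz [ 0.     0.001 -1.   ] tool delta [ -80.1 -192.4    3.7] rotz 0.001 len 208.5 q [ 0.38 -0.06 -0.18 -0.   -1.45 -1.41] F [ 0.5 -0.1 -0.2] gap 87.2 gf 0.0
```

The pot is seated and centred. Now the lid. I turn the gripper so that its body lies clear of the hotplate.

Call:
{"op": "step_arm", "data": {"series": [[-8, -20, 0, 0, 0, 0, 87], [-16, -38, 0, 0, 0, 0, 87], [-16, -38, 0, 0, 0, 0, 87], [-16, -38, 0, 0, 0, 0, 87], [-16, -38, 0, 0, 0, 0, 87], [-8, -20, 0, 0, 0, 0, 87], [0, 0, 0, 0, 0, 0.146, 87], [0, 0, 0, 0, 0, 0.146, 87], [0, 0, 0, 0, 0, 0.146, 87], [0, 0, 0, 0, 0, 0.146, 87], [0, 0, 0, 0, 0, 0.146, 87], [0, 0, 0, 0, 0, 0.146, 87]]}}

```text
time: 44.2
ee_pos: [632.8, -141.6, 332.0]
tool_rot: [0.169, 0.986, -0.0, -0.002]
wrist_force: [-0.1, 0.4, 0.3]
finger_gap: 87.3
grasp_force: 0.0
```

Call:
{"op": "step_arm", "data": {"series": [[0, 0, 15, 0, 0, 0.146, 87], [0, 0, 20, 0, 0, 0.146, 87], [0, 0, 0, 0, 0, 0, 87], [0, 0, 0, 0, 0, 0, 87]]}}

```text
time: 44.6
ee_pos: [633.0, -141.9, 298.0]
tool_rot: [0.306, 0.952, -0.001, -0.001]
wrist_force: [-0.7, -0.0, 1.2]
finger_gap: 86.9
grasp_force: 0.0
```

```bash
cat > lid.py <<'E'
from h import *
f=grab_frame("wrist"); cv2.imwrite("pics/l.png",f["image"]); print(proj(f,[633.4,-142,10]))
hough(f,633,-142,10,34,38); hough(f,633,-142,32,10,15)
H,S,V=hsv(f); u,v=map(int,proj(f,[633.4,-142,10])); circ(f,(H<13)&(S>100)&(V>100),u,v,60,10)
print([[int(a[v+18,x]) for a in(H,S,V)] for x in range(u-45,u+46,9)])
go(633.4,-142,0,54)
E
python3 lid.py
```

```text
[316.07732028 196.27177589]
hough []
hough [(633.5, -138.5, 13.1)]
ellipse [ 633.8 -139. ] [71.4 72.2] enc 633.8 -139.0 dia 72.4 px [293 170] [343 220]
[[14, 137, 206], [14, 133, 144], [14, 139, 206], [14, 135, 144], [11, 142, 237], [11, 142, 237], [11, 141, 239], [12, 143, 232], [14, 138, 215], [14, 137, 208], [14, 139, 213]]
t 44.65 pos [ 633.5 -141.9  298.9] yawY 54.36 tiltz [-0.001 -0.001 -1.   ] tool delta [-0.000e+00  1.000e-01  2.989e+02] rotz 0.006 len 298.9 q [ 0.08  0.27  0.13  0.   -1.42 -2.27] F [0.5 0.1 0.8] gap 87.3 gf 0.0
```

Call:
{"op": "step_arm", "data": {"series": [[1.3, 2.7, 20, 0, 0, 0, 70], [0, 0, 40, 0, 0, 0, 60], [0, 0, 40, 0, 0, 0, 60], [0, 0, 40, 0, 0, 0, 60], [0, 0, 40, 0, 0, 0, 60], [0, 0, 40, 0, 0, 0, 60], [0, 0, 30, 0, 0, 0, 60], [0, 0, 20, 0, 0, 0, 60], [0, 0, 15, 0, 0, 0, 60], [0, 0, 10, 0, 0, 0, 60], [0, 0, 0, 0, 0, 0, 60], [0, 0, 0, 0, 0, 0, 60]]}}

```text
time: 45.85
ee_pos: [634.8, -138.8, 4.7]
tool_rot: [0.308, 0.952, 0.0, 0.001]
wrist_force: [0.7, -0.6, 1.0]
finger_gap: 59.7
grasp_force: 0.0
```

Call:
{"op": "step_arm", "data": {"series": [[0, 0, 8, 0, 0, 0, 60], [0, 0, 5, 0, 0, 0, 60], [0, 0, 3, 0, 0, 0, 60], [0, 0, 0, 0, 0, 0, 60], [0, 0, 0, 0, 0, 0, 60]]}}

```text
time: 46.35
ee_pos: [634.0, -138.8, -12.2]
tool_rot: [0.308, 0.951, -0.0, -0.0]
wrist_force: [0.9, -0.2, -0.1]
finger_gap: 60.2
grasp_force: 0.0
```

Call:
{"op": "step_arm", "data": {"series": [[0, 0, 0, 0, 0, 0, 45], [0, 0, 0, 0, 0, 0, 35], [0, 0, 0, 0, 0, 0, 30], [0, 0, 0, 0, 0, 0, 27], [0, 0, 0, 0, 0, 0, 25], [0, 0, 0, 0, 0, 0, 22], [0, 0, 0, 0, 0, 0, 20], [0, 0, 0, 0, 0, 0, 20], [0, 0, 0, 0, 0, 0, 20]], "grip_force": 20}}

```text
time: 47.25
ee_pos: [634.0, -138.8, -12.2]
tool_rot: [0.308, 0.951, -0.0, 0.0]
wrist_force: [0.1, 0.3, 0.6]
finger_gap: 25.0
grasp_force: 20.0
```

Call:
{"op": "step_arm", "data": {"series": [[0, 0, -5, 0, 0, 0, 20], [0, 0, -5, 0, 0, 0, 20], [0, 0, -5, 0, 0, 0, 20], [0, 0, 0, 0, 0, 0, 20], [0, 0, 0, 0, 0, 0, 20], [0, 0, 0, 0, 0, 0, 20]]}}

```text
time: 47.85
ee_pos: [633.8, -138.7, 2.6]
tool_rot: [0.308, 0.951, -0.0, -0.0]
wrist_force: [0.6, 0.8, -2.1]
finger_gap: 24.9
grasp_force: 20.0
```

Call:
{"op": "step_arm", "data": {"series": [[0, 0, -15, 0, 0, 0, 20], [0, 0, -30, 0, 0, 0, 20], [0, 0, -40, 0, 0, 0, 20], [0, 0, -40, 0, 0, 0, 20], [0, 0, -40, 0, 0, 0, 20], [0, 0, -32, 0, 0, 0, 20], [0, 0, -15, 0, 0, 0, 20], [0, 0, 0, 0, 0, 0, 20], [10, 0, 0, 0, 0, 0, 20], [20, 0, 0, 0, 0, 0, 20], [27, 0, 0, 0, 0, 0, 20], [27, 0, 0, 0, 0, 0, 20]]}}

```text
time: 49.05
ee_pos: [563.6, -89.0, 212.8]
tool_rot: [0.308, 0.951, -0.001, -0.002]
wrist_force: [-0.3, 0.3, -0.6]
finger_gap: 25.1
grasp_force: 20.0
```

Call:
{"op": "step_arm", "data": {"series": [[27, 0, 0, 0, 0, 0, 20], [27, 0, 0, 0, 0, 0, 20], [27, 0, 0, 0, 0, 0, 20], [22, 0, 0, 0, 0, 0, 20], [14, 0, 0, 0, 0, 0, 20], [6, 0, 0, 0, 0, 0, 20], [0, 0, 0, 0, 0, 0, 20], [0, 0, 0, 0, 0, 0, 20], [0, 0, 0, 0, 0, 0, 20]]}}

```text
time: 49.95
ee_pos: [466.8, -17.7, 214.5]
tool_rot: [0.308, 0.951, -0.0, -0.0]
wrist_force: [0.1, -0.1, -1.2]
finger_gap: 25.2
grasp_force: 20.0
```

```bash
python3 - <<'E'
from h import *
go(465.5,-18,185,54)
E
```

```text
t 49.95 pos [466.8 -17.7 214.5] yawY 54.09 tiltz [-0.001 -0.    -1.   ] tool delta [ 0.9 -0.9 29.5] rotz 0.002 len 29.5 q [ 0.39 -0.01 -0.39  0.   -1.19 -2.58] F [ 0.1 -0.1 -1.2] gap 25.2 gf 19.999924649018794
```

Call:
{"op": "step_arm", "data": {"series": [[1, -1, 8, 0, 0, 0, 20], [0, 0, 10, 0, 0, 0, 20], [0, 0, 8, 0, 0, 0, 20], [0, 0, 5, 0, 0, 0, 20], [0, 0, 4, 0, 0, 0, 20], [0, 0, 3, 0, 0, 0, 20], [0, 0, 2, 0, 0, 0, 20], [0, 0, 1, 0, 0, 0, 20], [0, 0, 0, 0, 0, 0, 20], [0, 0, 0, 0, 0, 0, 20]]}}

```text
time: 50.95
ee_pos: [465.0, -17.6, 174.0]
tool_rot: [0.308, 0.951, 0.0, 0.0]
wrist_force: [0.0, 0.3, 0.1]
finger_gap: 25.3
grasp_force: 20.0
```

Call:
{"op": "step_arm", "data": {"series": [[0, 0, 1, 0, 0, 0, 20], [0, 0, 0.5, 0, 0, 0, 20], [0, 0, 0, 0, 0, 0, 20], [0, 0, 0, 0, 0, 0, 20]]}}

```text
time: 51.35
ee_pos: [464.9, -17.7, 172.3]
tool_rot: [0.308, 0.951, -0.0, 0.0]
wrist_force: [-0.7, 0.3, -0.8]
finger_gap: 25.1
grasp_force: 20.0
```

Call:
{"op": "step_arm", "data": {"series": [[0, 0, 0.5, 0, 0, 0, 20], [0, 0, 0.5, 0, 0, 0, 20], [0, 0, 0, 0, 0, 0, 20], [0, 0, 0, 0, 0, 0, 20]]}}

```text
time: 51.75
ee_pos: [464.8, -17.7, 171.2]
tool_rot: [0.308, 0.951, -0.0, -0.0]
wrist_force: [-0.5, 0.7, -2.0]
finger_gap: 24.7
grasp_force: 20.0
```

Call:
{"op": "step_arm", "data": {"series": [[0, 0, 0.5, 0, 0, 0, 20], [0, 0, 0.3, 0, 0, 0, 20], [0, 0, 0, 0, 0, 0, 20], [0, 0, 0, 0, 0, 0, 20]]}}

```text
time: 52.15
ee_pos: [465.0, -17.7, 170.7]
tool_rot: [0.308, 0.951, 0.0, 0.0]
wrist_force: [-1.2, 0.3, 3.0]
finger_gap: 25.3
grasp_force: 20.0
```

Seated at 170.7. Release, rise and check.

Call:
{"op": "step_arm", "data": {"series": [[0, 0, 0, 0, 0, 0, 25], [0, 0, 0, 0, 0, 0, 27], [0, 0, 0, 0, 0, 0, 30], [0, 0, 0, 0, 0, 0, 36], [0, 0, 0, 0, 0, 0, 46], [0, 0, 0, 0, 0, 0, 60], [0, 0, 0, 0, 0, 0, 60], [0, 0, 0, 0, 0, 0, 60], [0, 0, -10, 0, 0, 0, 60], [0, 0, -20, 0, 0, 0, 60], [0, 0, -30, 0, 0, 0, 60], [0, 0, -40, 0, 0, 0, 60]]}}

```text
time: 53.35
ee_pos: [463.9, -17.9, 271.1]
tool_rot: [0.308, 0.951, -0.001, -0.001]
wrist_force: [1.1, 0.7, -0.4]
finger_gap: 60.3
grasp_force: 0.0
```

Call:
{"op": "step_arm", "data": {"series": [[0, 0, -40, 0, 0, 0, 60], [0, 0, -40, 0, 0, 0, 60], [0, 0, -20, 0, 0, 0, 60], [0, 0, 0, 0, 0, 0, 60], [0, 0, 0, 0, 0, 0, 60]]}}

```text
time: 53.85
ee_pos: [464.8, -17.5, 371.0]
tool_rot: [0.308, 0.951, 0.0, 0.0]
wrist_force: [0.8, 0.2, -1.0]
finger_gap: 59.9
grasp_force: 0.0
```

```bash
python3 - <<'E'
from h import *
f=grab_frame("wrist"); g=grab_frame("side"); H,S,V=hsv(f)
u,v=proj(f,[465.5,-18,193]); circ(f,(H<13)&(S>100)&(V>100),u,v,70,193)
u,v=proj(f,[465.5,-18,137]); circ(f,(H>18)&(H<32)&(S>130)&(V>140),u,v,90,137); hough(f,465.5,-18,215,10,15)
u,v=map(int,proj(g,[465,-18,120])); go(0,0,0)
cv2.imwrite("pics/z.png",np.hstack([cv2.resize(f["image"][80:380,170:470],(400,400)),cv2.resize(g["image"][v-60:v+60,u-60:u+60],(400,400),interpolation=cv2.INTER_CUBIC)]))
E
```

```text
ellipse [464.6 -17.9] [70.1 71.1] enc 464.7 -17.9 dia 71.3 px [283 179] [347 241]
ellipse [465.2 -17.1] [110.3 112.2] enc 465.5 -17.6 dia 112.7 px [272 157] [360 243]
hough [(463.7, -17.2, 13.0)]
t 53.95 pos [464.4 -17.7 369.8] yawY 54.12 tiltz [-0.001 -0.    -1.   ] tool delta [ 386.3 -257.5  370.4] rotz None len 593.9 q [ 0.39 -0.07 -0.1  -0.   -1.53 -2.58] F [-0.8  0.6 -0.8] gap 59.9 gf 0.0
```

View pics/z.png

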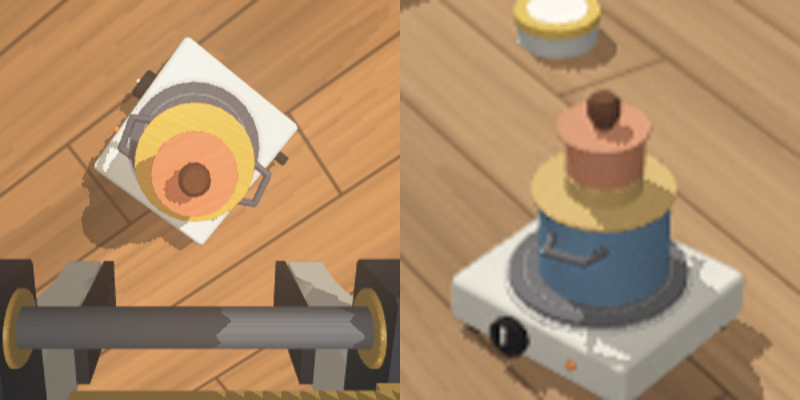

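Both views show the full stack upright and concentric on the plate, with the gripper clear of it. Hand in.

```bash
python3 -c "from rig import close_job; print(close_job())"
```

```text
the job is handed in; nothing more can be done
None
```

The glue cooker is assembled on the hotplate (pan, ring, pot and lid, centred and let go); I handed the job in at about 54 s, and the hand-in call returned no verdict.

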